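Pack a table set and a tea set of lacquerware

TASK

Make up two orders of black lacquerware from the stock board: into the tray with the long compartment (the table set) put the chopstick case in the long compartment, the large square bowl in the larger and the small square bowl in the smaller of its other two compartments; into the two-compartment tray (the tea set) put the tea caddy in the larger and the flat incense case in the smaller compartment. Set every piece down gently, never letting it drop, the way up it stands now (the bowls mouth-down), flat on its compartment's floor and not on a rim or partition. Leave the round bowl, the porcelain bowl and the tin where they are.

Things in the scene. Friction and masses are not known exactly. Their poses are not given: they have to be found in the camera images.
- large_bowl: Large of two black lacquer bowls of rounded-square plan, mouth-down on the stock board (fixed flat board 220 x 250 mm, top 14 mm above the bench). 68 x 68 mm over the flats, 42 mm high; walls upright over the lowest 20 mm, then curving in to a domed top. 0.09 kg. Origin: centre of the rim it stands on; z up, x and y square to its flat sides.
- small_bowl: The small black rounded-square lacquer bowl, mouth-down on the stock board. 46 x 46 mm over the flats, 34 mm high; walls upright over the lowest 16 mm, then curving in to a domed top. 0.06 kg. Origin: centre of the rim it stands on; z up, x and y square to its flat sides.
- tea_caddy: Tall round black lacquer tea caddy with its lid on (closed, one rigid piece), standing on the stock board. 62 mm across, 64 mm high, sides upright from 14 to 53 mm above its foot. 0.08 kg. Origin: centre of its underside, z up.
- incense_case: Flat round black lacquer incense case with its lid on (closed, one rigid piece), standing on the stock board. 46 mm across, 28 mm high, sides upright from 5 to 23 mm. 0.05 kg. Origin: centre of its underside, z up.
- chopstick_case: Long black lacquer chopstick case (closed, one rigid piece), lying on the stock board. 170 mm along its x, 28 mm wide along its y, 24 mm high. 0.09 kg. Origin: centre of its underside, z up. Either end may lie either way in its compartment.
- table_set_tray: Shallow pale wooden tray, fixed, 200 (x) by 153 (y) by 12 mm high: floor 6 thick, rim (6 thick) and partitions (5 thick) rise 6 above the floor. Origin: centre of its underside. Three compartments (centre in this frame, inside size x by y, mm): long, at x 0, y -46.5, 188 x 48; larger, at x -41.5, y 26.5, 105 x 88; smaller, at x 55, y 26.5, 78 x 88.
- tea_set_tray: Shallow pale wooden tray, fixed, 177 (x) by 98 (y) by 12 mm high: floor 6 thick, rim (6 thick) and partition (5 thick) rise 6 above the floor. Origin: centre of its underside. Two compartments (centre in this frame, inside size x by y, mm): larger, at x -37.5, y 0, 90 x 86; smaller, at x 47.5, y 0, 70 x 86.
- round_bowl: Bystander, loose on the bench: round black lacquer bowl, mouth-down, 100 mm across, 55 mm high, belongs to neither set. Origin: centre of the rim it stands on.
- porcelain_bowl: Bystander, loose on the bench: empty white porcelain bowl, mouth up, 124 mm across its rim, 58 mm high. Origin: centre of its underside.
- lacquer_tin: Bystander, loose on the bench: closed metal tin, 68 mm across, 82 mm high. Origin: centre of its underside.

How it is judged:
By the outcome, as a careful person would: the job done as asked, in the order asked, and still so for the second after the job is handed in, with the robot touching nothing.
It also fails if it takes over 112 s, if anything falls off the work surface, if the arm or the gripper's body presses on something with over 40 N, if the wrist force passes 120 N, or if a joint passes its speed limit or range.

ROBOT

A 6-joint arm with a two-finger parallel gripper is mounted at the origin on the work surface. World frame = base frame: x ahead of the robot, y to its left, z up, the work surface at z = 0. Lengths are in mm, angles in rad, forces in N, time in s.
With the tool pointing down it reaches from about 275 to 750 mm from the base axis. Payload 10.2 kg.
Tool frame: the origin (TCP) lies midway between the tips of the shut fingers; the grasp point (between the pads) lies 19 mm behind it; z points along the fingers, y is the direction in which the jaws open and shut (so a half turn about z gives the same grasp; the last joint's range is limited). The gripper opens to 85 mm and grips with 20 to 120 N. Pads are 22 mm wide; open, the fingers measure 114 mm over their backs; the gripper's body (76 mm by 85 mm) begins 54 mm behind the grasp point. The pads swing forward as they close: fully open they stand 13 mm farther back than shut.
Start: joints at [0.968, 0.313, 1.498, -0, 1.331, -0.223], TCP at [194.649, 487.589, 231.294] pointing down, gripper open.
Joint ranges: [-2.94, 2.94], [-0.97, 2.17], [0.19, 2.56], [-1.23, 4.37], [0.02, 3.11], [-2.88, 2.88]. Speed limits (rad/s): [2.39, 2.39, 3.01, 3.14, 3.14, 3.14].

INTERFACE

Orientations are given as a unit quaternion [w, x, y, z].
In Python, from rig import ctrl gives the robot as it stands.
- The arm moves only by the tool carry_out, never from a script. Its argument "plan" is a list of rows, each a list of 3 entries, a list of its own where there are three numbers: the finger opening in mm, from 0 to 85.4, then the shift along the tool's x, y, z in mm, then the turn, a rotation vector about the tool's x, y, z in units of 6 degrees (1.0 is 6 degrees). In form: [[grip, [x, y, z], [ax, ay, az]], ...]. A call has 1 to 20 rows; each row shifts and turns the commanded pose from where the row before left it, along the tool's axes as they then stand; what a row does not reach is not made up. A row lasts 1/12 s, in which the tool goes at most 41.7 mm and 7.16 degrees, less where a joint would pass 70% of its speed; a pose out of reach is approached as far as the arm can. A call with a gripper value outside its range is refused whole. The fingers move at their own pace and stop on an object; "grip_force" is the grip in N (left out, the last holds). Time passes only in rows, so rows that do not move let the fingers close. It gives the time, the measured TCP pose, the force and the opening at its end, in the units of the state.
- ctrl.sense(): the state, without advancing time (a new reading comes with each control period).
- ctrl.capture(name): name is "scene" or "top"; returns a dict with "color" (384x512x3 uint8, blue, green, red), "range_z" (384x512 float32, mm along the optical axis (not along the pixel's ray), 0 where there is no reading), "fx", "fy", "cx", "cy" (pixels), "dist_coeffs" ([k1, k2, p1, p2, k3] as OpenCV has them; the pictures are not rectified), "cam_to_world" (4x4, takes a point from camera to world coordinates). Camera axes: x right, y up, looking along -z (the intrinsics and any distortion apply to the point x, -y, -z); pixel columns grow to the right and rows downward; lengths in mm; the calibration is good to about 2 mm. A picture is of the moment at which its call begins.
- ctrl.finish_job(): hands the job in, once; it reports no verdict.
The state is a dict: "time_s": time; "joints": joint angles; "dq": joint speeds; "tau": joint torques, N m; "eef_pos": TCP position; "ee_rot": TCP orientation; "force": force on the tool from outside, world axes, zero at the start; "wrist_torque": the same for the moment, N m; "grip_width": opening from 0.0 (shut) to 1.0 (fully open).
Only numpy, scipy, OpenCV 4.12 (cv2) and the standard library are available. Lean on these libraries where they do the work, as an engineer would, in place of code of your own. Each camera call takes 0.05 s, during which the arm holds its last target.

## Working session

There is one attempt and no reset: what is moved stays moved. The work goes in short steps, Python scripts to look and compute and a tool call to move; the robot and the scene stay as the last step left them, time stands still between calls to the robot, and variables do not carry over. Pictures are saved under pics/ and viewed, and the job is handed in when it is done.

Besides the shell and the picture viewer there is one more tool, called as name([rows], argument=value, ...), one row to a line, values as JSON. carry_out: Moves the arm, as the interface text tells. Its arguments: {"type":"object","properties":{"plan":{"type":"array"},"grip_force":{"type":"number"}},"required":["plan"]}

```bash
mkdir -p pics; ls; python3 - <<'E'
from rig import ctrl
import cv2,numpy as np,pickle
s=ctrl.sense();print(s)
for n in("scene","top"):
    c=ctrl.capture(n);pickle.dump(c,open(f"{n}0.pkl","wb"))
    cv2.imwrite(f"pics/{n}0.png",c["color"]);print(n,c["fx"],c["fy"],c["cx"],c["cy"],c["dist_coeffs"]);print(np.round(c["cam_to_world"],3), (c["range_z"]>0).mean())
E
```

```text
pics
{'time_s': 0.0, 'joints': array([ 9.67617210e-01,  3.13453168e-01,  1.49847772e+00, -1.53179063e-05,
        1.33099929e+00, -2.23423924e-01]), 'dq': array([ 0.00103888,  0.00087653, -0.00185566, -0.0001959 ,  0.00026616,
       -0.00037311]), 'tau': array([-8.40213324e-04, -4.12272871e+01, -2.59732229e+01, -2.58801983e-04,
        4.28233747e-03,  2.04252564e-05]), 'eef_pos': array([194.48170068, 487.35548799, 230.71816293]), 'ee_rot': array([-2.61785929e-04,  1.88736859e-01,  9.82027469e-01, -6.15439542e-04]), 'force': array([ 0.29771873, -0.04366698,  0.04700995]), 'wrist_torque': array([0.02002799, 0.0074892 , 0.03367708]), 'grip_width': 0.999031627781662}
scene 414.43306291997 414.43306291997 248.97166457928972 191.83071867455536 [-0.02689497  0.          0.          0.          0.        ]
[[ 2.500000e-01 -8.030000e-01  5.410000e-01  1.154726e+03]
 [ 9.680000e-01  2.080000e-01 -1.390000e-01 -1.636240e+02]
 [-0.000000e+00  5.580000e-01  8.300000e-01  9.216580e+02]
 [ 0.000000e+00  0.000000e+00  0.000000e+00  1.000000e+00]] 0.9961446126302084
top 451.00118531150446 451.00118531150446 247.44074619687774 191.93982230142612 [-0.05391581  0.          0.          0.          0.        ]
[[-1.700000e-02  9.910000e-01 -1.300000e-01  4.225020e+02]
 [-1.000000e+00 -1.800000e-02 -5.000000e-03 -1.174400e+01]
 [-8.000000e-03  1.300000e-01  9.920000e-01  1.209637e+03]
 [ 0.000000e+00  0.000000e+00  0.000000e+00  1.000000e+00]] 0.9961395263671875
```

View pics/scene0.png

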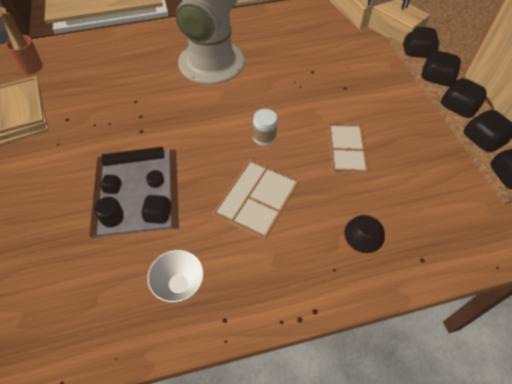

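View pics/top0.png

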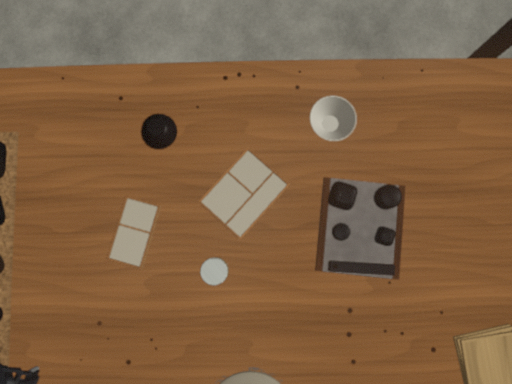

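```bash
cat > h.py <<'E'
import numpy as np,cv2,pickle
def load(n): return pickle.load(open(n,"rb"))
def K(c): return np.array([[c["fx"],0,c["cx"]],[0,c["fy"],c["cy"]],[0,0,1.]])
def rays(c,uv):
    p=cv2.undistortPoints(np.asarray(uv,float).reshape(-1,1,2),K(c),np.asarray(c["dist_coeffs"],float)).reshape(-1,2)
    d=np.c_[p[:,0],-p[:,1],-np.ones(len(p))]
    T=np.asarray(c["cam_to_world"]);return T[:3,3],d@T[:3,:3].T
def plane(c,uv,z):
    o,d=rays(c,uv);return o+d*((z-o[2])/d[:,2])[:,None]
def cloud(c):
    h,w=c["range_z"].shape;u,v=np.meshgrid(np.arange(w),np.arange(h))
    o,d=rays(c,np.c_[u.ravel(),v.ravel()])
    P=o+d*c["range_z"].reshape(-1,1);P[c["range_z"].ravel()==0]=np.nan
    return P.reshape(h,w,3)
def project(c,P):
    T=np.asarray(c["cam_to_world"]);q=(np.asarray(P,float)-T[:3,3])@T[:3,:3]
    q=q*[1,-1,-1]
    return cv2.projectPoints(q.reshape(-1,1,3),np.zeros(3),np.zeros(3),K(c),np.asarray(c["dist_coeffs"],float))[0].reshape(-1,2)
E
python3 - <<'E'
from h import *
t=load("top0.pkl");s=load("scene0.pkl")
P=cloud(t)
for n,uv in dict(table=(280,200),bd=(365,215),lb=(388,196),lb2=(342,195),ic=(341,231),sb=(385,236),cc=(360,268),t1=(262,205),t2=(138,215),tin=(214,271),rb=(159,130),pb=(333,120)).items():
    u,v=uv;q=P[v-2:v+3,u-2:u+3].reshape(-1,3);print(n,np.nanmean(q,0).round(1),np.nanstd(q[:,2]).round(1))
cv2.imwrite("pics/topc.png",cv2.resize(t["color"][165:290,300:420],None,fx=4.6,fy=4.6,interpolation=cv2.INTER_CUBIC))
cv2.imwrite("pics/scenec.png",cv2.resize(s["color"][135:245,80:190],None,fx=5,fy=5,interpolation=cv2.INTER_CUBIC))
E
```

```text
table [557.1 -92.5   1. ] 2.1
bd [ 511.4 -316.6   15. ] 2.1
lb [ 553.6 -361.2   79.3] 2.3
lb2 [ 560.9 -248.8   57.8] 2.0
ic [ 469.1 -245.2   43.2] 2.0
sb [ 453.8 -357.    49.2] 2.1
cc [ 373.5 -291.    39.5] 2.6
t1 [543.7 -43.5   8.1] 2.2
t2 [522.5 289.5   8.1] 2.5
tin [374.5  80.3  83. ] 2.2
rb [742.4 225.2  56. ] 2.0
pb [ 774.7 -243.6    8.7] 2.1
```

View pics/topc.png

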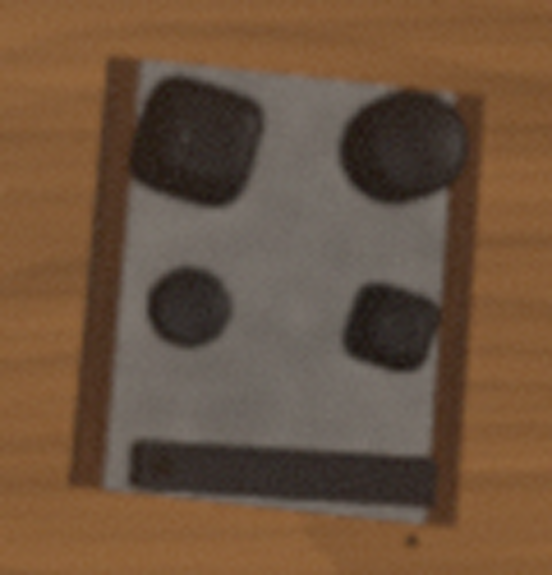

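View pics/scenec.png

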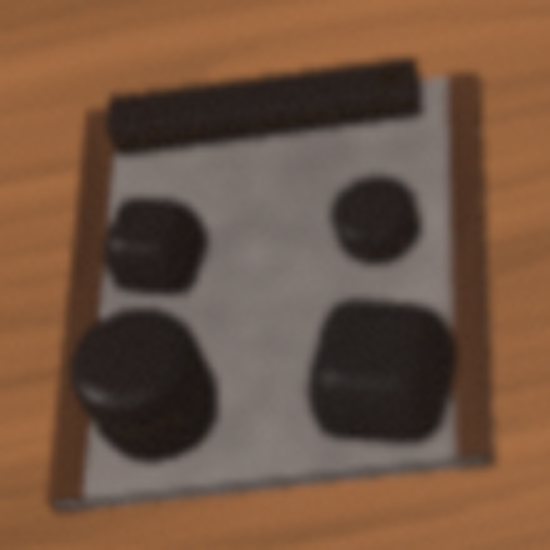

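```bash
cat > m.py <<'E'
from h import *
def comps(c,zc=None):
    g=c["color"].max(2);P=cloud(c)
    return g,P
def inpoly(P,lo,hi): return (P[...,0]>lo[0])&(P[...,0]<hi[0])&(P[...,1]>lo[1])&(P[...,1]<hi[1])
NOM=dict(cc=((374,-291),24),lb=((560,-249),40),sb=((454,-357),30),tc=((555,-361),64),ic=((469,-245),28))
def silh(c,name,nom=None,z0=14,thr=60):
    xy,h=NOM[name]; xy=nom or xy
    u0,v0=project(c,[[xy[0],xy[1],z0+h/2]])[0].astype(int)
    m=(cv2.GaussianBlur(c["color"],(3,3),0).max(2)<thr).astype(np.uint8)
    n,l=cv2.connectedComponents(m,connectivity=4)
    if l[v0,u0]==0: return None
    mm=(l==l[v0,u0]).astype(np.uint8)
    k=cv2.findContours(mm,cv2.RETR_EXTERNAL,cv2.CHAIN_APPROX_NONE)[0][0].reshape(-1,2)
    return mm,k
E
python3 - <<'E'
from m import *
for n in("top0","scene0"):
    c=load(n+".pkl");P=cloud(c)
    g=c["color"].max(2)
    b=inpoly(P,(400,-330),(600,-280));print(n,"gray board max",np.percentile(g[b],[5,50,95]),c["color"][b].mean(0))
    for name in NOM:
        r=silh(c,name)
        if r is None: print(name,"none");continue
        mm,k=r;z=14+NOM[name][1]/2
        vs,us=np.nonzero(mm);Q=plane(c,np.c_[us,vs],z)[:,:2]
        rc=cv2.minAreaRect(plane(c,k,z)[:,:2].astype(np.float32))
        pz=P[mm>0];top=np.nanpercentile(pz[:,2],90)
        tp=pz[pz[:,2]>top-6]
        print(n,name,len(us),"cen",Q.mean(0).round(1),"rect",np.round(rc[0],1),np.round(rc[1],1),round(rc[2],1),"ztop",top.round(1),"topc",np.nanmean(tp,0).round(1))
E
```

```text
top0 gray board max [105.2 113.  118. ] [ 97.23345725 103.99330855 111.29665428]
top0 cc 571 cen [ 374.2 -298.1] rect [ 374.1 -298.1] [170.   22.9] 85.4 ztop 42.2 topc [ 374.6 -295.9   39.6]
top0 lb 559 cen [ 562.6 -252.8] rect [ 563.2 -253. ] [65.6 64.1] 70.3 ztop 59.4 topc [ 563.4 -255.    57.3]
top0 sb 270 cen [ 455.  -361.7] rect [ 454.8 -361.8] [47.5 41.7] 70.4 ztop 51.6 topc [ 454.6 -360.5   49.2]
top0 tc 446 cen [ 555.5 -367.7] rect [ 556.5 -369.3] [56.6 69.1] 17.1 ztop 81.3 topc [ 555.1 -363.    79. ]
top0 ic 202 cen [ 468.6 -246.3] rect [ 468.4 -246.8] [39.4 39.2] 88.9 ztop 45.8 topc [ 468.7 -244.9   43.3]
scene0 gray board max [ 80.65 124.   130.  ] [106.91467577 110.78583618 119.82679181]
scene0 cc 611 cen [ 374.6 -297.4] rect [ 374.5 -296.1] [167.6  36.6] 85.2 ztop 39.2 topc [ 378.  -296.4   37.3]
scene0 lb 655 cen [ 568.2 -253.5] rect [ 567.8 -253. ] [69.3 76.7] 75.5 ztop 56.9 topc [ 567.5 -254.1   55.1]
scene0 sb 283 cen [ 457.6 -361. ] rect [ 457.4 -360.9] [51.  51.5] 75.5 ztop 48.6 topc [ 459.8 -360.2   46.9]
scene0 tc 620 cen [ 553.7 -367.8] rect [ 553.5 -368.7] [90.7 59.5] 16.5 ztop 78.4 topc [ 558.9 -365.7   76.7]
scene0 ic 204 cen [ 468.5 -245.8] rect [ 468.2 -246.4] [39.9 51.1] 82.2 ztop 42.6 topc [ 472.3 -244.9   40.7]
```

```bash
python3 - <<'E'
from m import *
for n in("top0","scene0"):
    c=load(n+".pkl")
    g=c["color"].min(2);print(g[205,262] if n=="top0" else g[200,250])
    for nm,xy in(("table",(543,-43)),("tea",(522,289))):
        m=(g>95).astype(np.uint8);m=cv2.morphologyEx(m,cv2.MORPH_CLOSE,np.ones((3,3),np.uint8)) if 0 else m
        # tray: components w/ center near
        P=plane(c,np.indices((384,512))[::-1].reshape(2,-1).T,12).reshape(384,512,3)
        m[np.hypot(P[...,0]-xy[0],P[...,1]-xy[1])>135]=0
        # exclude tin
        m[np.hypot(P[...,0]-375,P[...,1]-75)<75 ]=0
        ks=[k for k in cv2.findContours(m,cv2.RETR_EXTERNAL,cv2.CHAIN_APPROX_NONE)[0] if len(k)>25]
        k=np.vstack(ks).reshape(-1,2)
        rc=cv2.minAreaRect(plane(c,k,12)[:,:2].astype(np.float32))
        print(n,nm,len(ks),np.round(rc[0],1),np.round(rc[1],1),round(rc[2],2), cv2.boxPoints(rc).round(0).tolist())
t=load("top0.pkl");s=load("scene0.pkl")
a=cv2.resize(t["color"][140:285,100:295],None,fx=4,fy=4,interpolation=cv2.INTER_CUBIC)
cv2.imwrite("pics/trt.png",a)
b=cv2.resize(s["color"][100:245,200:395],None,fx=4,fy=4,interpolation=cv2.INTER_CUBIC)
cv2.imwrite("pics/trs.png",b)
E
```

```text
139
top0 table 1 [577.2   5.7] [142.4 189.2] 47.14 [[459.0, 18.0], [598.0, -111.0], [695.0, -6.0], [556.0, 122.0]]
top0 tea 1 [478.  301.3] [ 86.4 165.5] 73.7 [[386.0, 283.0], [545.0, 237.0], [570.0, 320.0], [411.0, 366.0]]
151
scene0 table 1 [579.8   5.3] [142.5 188.1] 46.96 [[462.0, 17.0], [600.0, -111.0], [697.0, -7.0], [560.0, 122.0]]
scene0 tea 2 [480.7 300.6] [ 87.4 163.2] 73.45 [[390.0, 282.0], [546.0, 235.0], [571.0, 319.0], [415.0, 366.0]]
```

View pics/trt.png

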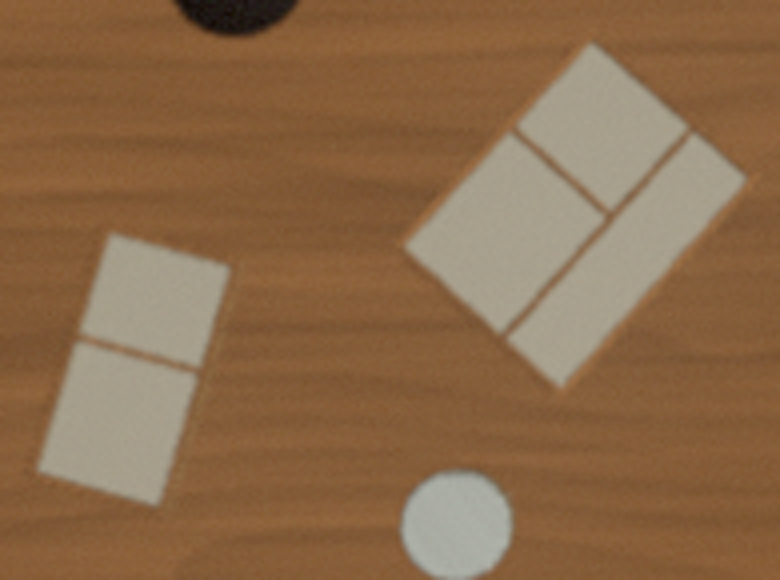

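View pics/trs.png

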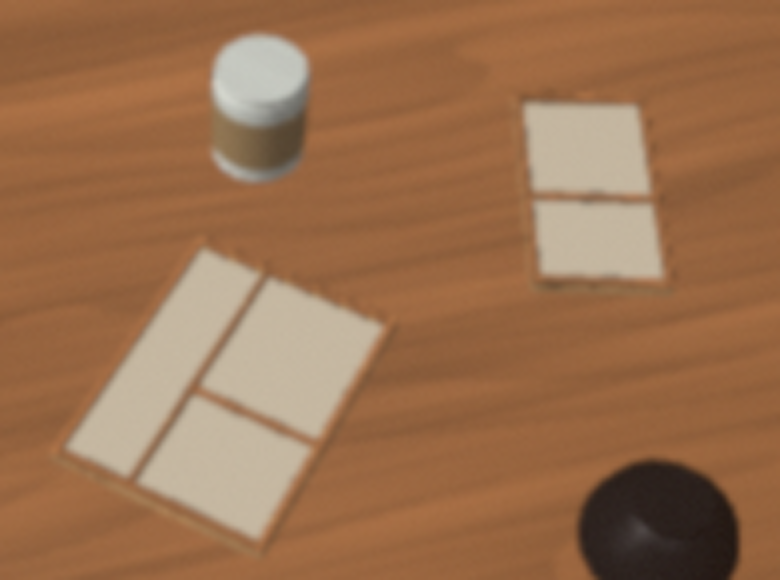

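```bash
cat > d.py <<'E'
import sys,numpy as np
from rig import ctrl
from scipy.spatial.transform import Rotation as R
s=ctrl.sense();q=s["ee_rot"];r=R.from_quat([q[1],q[2],q[3],q[0]]);M=r.as_matrix()
psi=np.degrees(np.arctan2(M[1,1],M[0,1]))
print("t",round(s["time_s"],2),"pos",s["eef_pos"].round(1),"psi",psi.round(2),"tilt",np.round(M[:,2],4),"F",s["force"].round(1),"w",round(s["grip_width"]*85.4,1),"q",s["joints"].round(2))
# args triples x y z psi : successive targets, fixed-yaw deltas computed at current (or given) psi
a=[float(v) for v in sys.argv[1:]]
p=s["eef_pos"]
for i in range(0,len(a),4):
    x,y,z,ps=a[i:i+4]
    dt=(ps-psi+90)%180-90
    f=psi+dt; ys=np.radians(f); Y=np.array([np.cos(ys),np.sin(ys)]);X=np.array([-Y[1],Y[0]])
    d=np.array([x,y])-p[:2]
    print("-> after turn az units",(-dt/6).round(2),"tool dx,dy,dz",(X@d).round(1),(Y@d).round(1),round(p[2]-z,1))
    psi=f;p=np.array([x,y,z])
E
python3 d.py 374.3 -297.8 100 -4.7
```

```text
t 0.1 pos [194.5 487.4 230.8] psi 68.24 tilt [-7.e-04 -1.e-03 -1.e+00] F [-0.1 -1.2 -0.5] w 85.3 q [ 0.97  0.31  1.5  -0.    1.33 -0.22]
-> after turn az units 12.16 tool dx,dy,dz -767.8 243.5 130.8
```

carry_out([
  [85,[0,0,0],[0,0,1.1]],
  [85,[0,0,0],[0,0,1.1]],
  [85,[0,0,0],[0,0,1.1]],
  [85,[0,0,0],[0,0,1.1]],
  [85,[0,0,0],[0,0,1.1]],
  [85,[0,0,0],[0,0,1.1]],
  [85,[0,0,0],[0,0,1.1]],
  [85,[0,0,0],[0,0,1.1]],
  [85,[0,0,0],[0,0,1.1]],
  [85,[0,0,0],[0,0,1.1]],
  [85,[0,0,0],[0,0,1.1]],
  [85,[-15,30,0],[0,0,0]],
  [85,[-25,30,0],[0,0,0]],
  [85,[-25,30,0],[0,0,0]],
  [85,[-25,30,0],[0,0,0]],
  [85,[-25,30,0],[0,0,0]],
  [85,[-25,30,0],[0,0,0]],
  [85,[-25,30,0],[0,0,0]],
  [85,[-30,20,0],[0,0,0]],
], grip_force=40)

```text
time_s: 1.68
eef_pos: [410.9, 274.1, 230.9]
ee_rot: [-0.0, 0.734, 0.68, -0.0]
force: [-0.1, 0.5, 1.2]
grip_width: 0.994
```

```bash
python3 d.py 374.3 -297.8 100 -4.7
```

```text
t 1.68 pos [410.9 274.1 230.9] psi -4.39 tilt [-1.e-04 -1.e-04 -1.e+00] F [-0.1  0.5  1.2] w 84.9 q [ 0.35  0.24  1.59 -0.    1.31  0.43]
-> after turn az units 0.05 tool dx,dy,dz -573.0 10.4 130.9
```

carry_out([
  [85,[-40,1,0],[0,0,0]],
  [85,[-40,1,0],[0,0,0]],
  [85,[-40,1,0],[0,0,0]],
  [85,[-40,1,0],[0,0,0]],
  [85,[-40,1,0],[0,0,0]],
  [85,[-40,1,0],[0,0,0]],
  [85,[-40,1,0],[0,0,0]],
  [85,[-40,1,0],[0,0,0]],
  [85,[-38,1,10],[0,0,0]],
  [85,[-38,1,15],[0,0,0]],
  [85,[-38,1,15],[0,0,0]],
  [85,[-38,0,20],[0,0,0]],
  [85,[-38,0,20],[0,0,0]],
  [85,[-33,0,20],[0,0,0]],
  [85,[-20,0,20],[0,0,0]],
  [85,[-10,0,10],[0,0,0]],
  [85,[0,0,0],[0,0,0]],
  [85,[0,0,0],[0,0,0]],
])

```text
time_s: 3.18
eef_pos: [376.5, -293.9, 102.2]
ee_rot: [-0.001, 0.734, 0.679, 0.0]
force: [-0.3, 0.6, 0.0]
grip_width: 0.996
```

```bash
python3 d.py 374.3 -297.8 22 -4.7
```

```text
t 3.18 pos [ 376.5 -293.9  102.2] psi -4.4 tilt [-8.0e-04  1.3e-03 -1.0e+00] F [-0.3  0.6  0. ] w 85.0 q [-0.91  0.36  1.8   0.    0.98 -0.83]
-> after turn az units 0.05 tool dx,dy,dz -4.0 -1.9 80.2
```

carry_out([
  [85,[-4,-2,15],[0,0,0]],
  [85,[0,0,25],[0,0,0]],
  [85,[0,0,20],[0,0,0]],
  [85,[0,0,10],[0,0,0]],
  [85,[0,0,8],[0,0,0]],
  [85,[0,0,2],[0,0,0]],
  [60,[0,0,0],[0,0,0]],
  [40,[0,0,0],[0,0,0]],
  [30,[0,0,0],[0,0,0]],
  [20,[0,0,0],[0,0,0]],
  [20,[0,0,0],[0,0,0]],
  [20,[0,0,0],[0,0,0]],
  [20,[0,0,0],[0,0,0]],
  [20,[0,0,0],[0,0,0]],
])

```text
time_s: 4.35
eef_pos: [374.7, -298.4, 23.2]
ee_rot: [0.001, 0.734, 0.68, -0.0]
force: [-0.2, 1.0, 6.9]
grip_width: 0.317
```

```bash
python3 d.py
```

```text
t 4.35 pos [ 374.7 -298.4   23.2] psi -4.36 tilt [ 7.e-04 -9.e-04 -1.e+00] F [-0.2  1.   6.9] w 27.0 q [-0.92  0.5   1.85 -0.    0.79 -0.84]
```

carry_out([
  [20,[0,0,-5],[0,0,0]],
  [20,[0,0,-10],[0,0,0]],
  [20,[0,0,-20],[0,0,0]],
  [20,[0,0,-25],[0,0,0]],
  [20,[0,0,-25],[0,0,0]],
  [20,[0,0,-15],[0,0,-0.5]],
  [20,[0,0,0],[0,0,-0.9]],
  [20,[0,0,0],[0,0,-1]],
  [20,[0,0,0],[0,0,-1]],
  [20,[0,0,0],[0,0,-1]],
  [20,[0,0,0],[0,0,-1]],
  [20,[0,0,0],[0,0,-1]],
  [20,[0,0,0],[0,0,-1]],
  [20,[0,0,0],[0,0,-0.8]],
  [20,[0,0,0],[0,0,-0.4]],
  [20,[0,0,0],[0,0,0]],
])

```text
time_s: 5.68
eef_pos: [374.4, -298.1, 123.2]
ee_rot: [0.0, 0.364, 0.931, -0.0]
force: [-0.8, -1.2, -1.0]
grip_width: 0.319
```

```bash
python3 d.py 545.5 -28.5 40 47
```

```text
t 5.68 pos [ 374.4 -298.1  123.2] psi 47.32 tilt [ 3.e-04 -4.e-04 -1.e+00] F [-0.8 -1.2 -1. ] w 27.3 q [-0.92  0.33  1.78 -0.    1.03 -1.74]
-> after turn az units 0.05 tool dx,dy,dz 58.7 313.8 83.2
```

carry_out([
  [20,[2,10,0],[0,0,0]],
  [20,[4,20,0],[0,0,0]],
  [20,[5,28,0],[0,0,0]],
  [20,[6,32,0],[0,0,0]],
  [20,[7,36,0],[0,0,0]],
  [20,[7,36,0],[0,0,0]],
  [20,[7,36,0],[0,0,0]],
  [20,[6,36,0],[0,0,0]],
  [20,[6,32,0],[0,0,0]],
  [20,[5,26,0],[0,0,0]],
  [20,[3,16,0],[0,0,0]],
  [20,[0,6,20],[0,0,0]],
  [20,[0,0,25],[0,0,0]],
  [20,[0,0,25],[0,0,0]],
  [20,[0,0,10],[0,0,0]],
  [20,[0,0,0],[0,0,0]],
  [20,[0,0,0],[0,0,0]],
])

```text
time_s: 7.1
eef_pos: [545.3, -28.0, 43.2]
ee_rot: [0.0, 0.365, 0.931, 0.0]
force: [0.4, 0.5, -0.0]
grip_width: 0.317
```

```bash
python3 d.py 545.5 -28.5 15 47; python3 - <<'E'
from rig import ctrl
import cv2,pickle,numpy as np
a=[]
for n,b in(("top",(150,270,180,330)),("scene",(110,250,180,340))):
    c=ctrl.capture(n);pickle.dump(c,open(n+"1.pkl","wb"));y0,y1,x0,x1=b
    a.append(cv2.resize(c["color"][y0:y1,x0:x1],(600,480*1 if n=="top" else 525),interpolation=cv2.INTER_CUBIC))
    cv2.imwrite(f"pics/p1{n}.png",a[-1])
E
```

```text
t 7.1 pos [545.3 -28.   43.2] psi 47.2 tilt [ 4.e-04 -1.e-04 -1.e+00] F [ 0.4  0.5 -0. ] w 27.0 q [-0.27  0.58  1.64  0.    0.92 -1.09]
-> after turn az units 0.03 tool dx,dy,dz -0.5 -0.2 28.2
```

View pics/p1top.png

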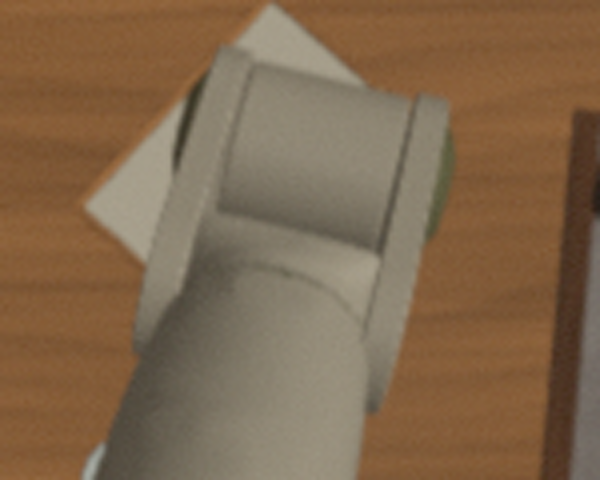

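View pics/p1scene.png

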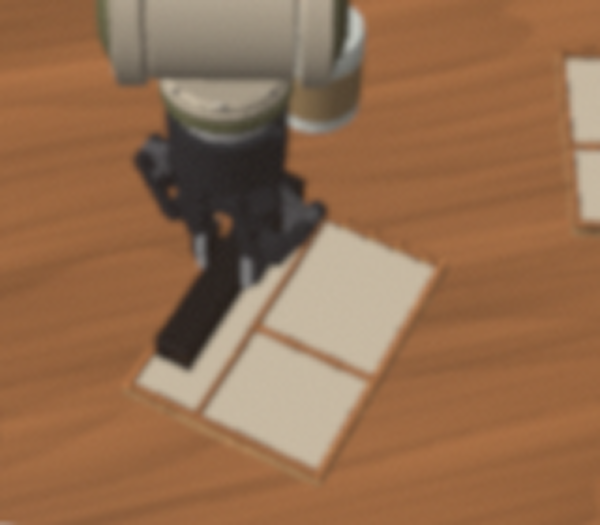

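carry_out([
  [20,[0,0,8],[0,0,0]],
  [20,[0,0,8],[0,0,0]],
  [20,[0,0,5],[0,0,0]],
  [20,[0,0,3],[0,0,0]],
  [20,[0,0,2],[0,0,0]],
  [20,[0,0,1],[0,0,0]],
  [20,[0,0,0],[0,0,0]],
  [20,[0,0,0],[0,0,0]],
])

```text
time_s: 7.87
eef_pos: [545.2, -28.2, 15.6]
ee_rot: [0.0, 0.365, 0.931, 0.0]
force: [0.2, -0.6, -1.2]
grip_width: 0.314
```

```bash
python3 d.py
```

```text
t 7.87 pos [545.2 -28.2  15.6] psi 47.24 tilt [ 4.e-04 -1.e-04 -1.e+00] F [ 0.2 -0.6 -1.2] w 26.8 q [-0.27  0.62  1.65  0.    0.87 -1.09]
```

carry_out([
  [20,[0,0,0.5],[0,0,0]],
  [20,[0,0,0.5],[0,0,0]],
  [20,[0,0,0],[0,0,0]],
])

```text
time_s: 8.12
eef_pos: [545.2, -28.2, 15.2]
ee_rot: [0.0, 0.365, 0.931, -0.0]
force: [-2.5, 0.0, 5.8]
grip_width: 0.316
```

```bash
python3 d.py
```

```text
t 8.12 pos [545.2 -28.2  15.2] psi 47.25 tilt [ 6.e-04 -2.e-04 -1.e+00] F [-2.5  0.   5.8] w 27.0 q [-0.27  0.62  1.65 -0.    0.86 -1.09]
```

carry_out([
  [30,[0,0,0],[0,0,0]],
  [36,[0,0,0],[0,0,0]],
  [45,[0,0,0],[0,0,0]],
  [45,[0,0,0],[0,0,0]],
  [45,[0,0,-3],[0,0,0]],
  [45,[0,0,-8],[0,0,0]],
  [45,[0,0,-15],[0,0,0]],
  [60,[0,0,-25],[0,0,0]],
  [85,[0,0,-30],[0,0,0]],
  [85,[0,0,-30],[0,0,0]],
  [85,[0,0,0],[0,0,0]],
])

```text
time_s: 9.03
eef_pos: [547.6, -28.8, 131.8]
ee_rot: [0.005, 0.364, 0.931, 0.001]
force: [1.4, -0.8, 0.1]
grip_width: 0.997
```

```bash
python3 d.py 563.5 -253 110 -19 563.5 -253 110 71
```

```text
t 9.03 pos [547.6 -28.8 131.8] psi 47.25 tilt [ 0.0099 -0.0027 -0.9999] F [ 1.4 -0.8  0.1] w 85.1 q [-0.27  0.45  1.57 -0.    1.11 -1.09]
-> after turn az units 11.04 tool dx,dy,dz -206.8 88.1 21.8
-> after turn az units 15.0 tool dx,dy,dz 0.0 0.0 0.0
```

carry_out([
  [85,[0,0,0],[0,0,1]],
  [85,[0,0,0],[0,0,1.1]],
  [85,[0,0,0],[0,0,1.1]],
  [85,[0,0,0],[0,0,1.1]],
  [85,[0,0,0],[0,0,1.1]],
  [85,[0,0,0],[0,0,1.1]],
  [85,[0,0,0],[0,0,1.1]],
  [85,[0,0,0],[0,0,1.1]],
  [85,[0,0,0],[0,0,1.1]],
  [85,[0,0,0],[0,0,1.1]],
  [85,[-15,8,0],[0,0,0.1]],
  [85,[-30,13,0],[0,0,0]],
  [85,[-35,15,0],[0,0,0]],
  [85,[-35,15,0],[0,0,0]],
  [85,[-35,14,0],[0,0,0]],
  [85,[-30,13,0],[0,0,0]],
  [85,[-20,9,0],[0,0,0]],
  [85,[-7,1,5],[0,0,0]],
  [85,[0,0,10],[0,0,0]],
  [85,[0,0,0],[0,0,0]],
])

```text
time_s: 10.7
eef_pos: [560.9, -251.0, 108.1]
ee_rot: [-0.002, 0.813, 0.582, -0.001]
force: [0.7, 1.0, -1.1]
grip_width: 1.001
```

```bash
python3 d.py 563 -254 15 -19; python3 - <<'E'
from rig import ctrl
import cv2,pickle,numpy as np
for n,b in(("top",(165,290,300,420)),("scene",(110,250,80,330))):
    c=ctrl.capture(n);pickle.dump(c,open(n+"2.pkl","wb"));y0,y1,x0,x1=b
    cv2.imwrite(f"pics/p2{n}.png",cv2.resize(c["color"][y0:y1,x0:x1],None,fx=3,fy=3,interpolation=cv2.INTER_CUBIC))
E
```

```text
t 10.7 pos [ 560.9 -251.   108.1] psi -18.76 tilt [-0.0032  0.0026 -1.    ] F [ 0.7  1.  -1.1] w 85.5 q [-0.61  0.62  1.36  0.    1.16 -0.28]
-> after turn az units 0.04 tool dx,dy,dz -2.1 2.9 93.1
```

View pics/p2scene.png

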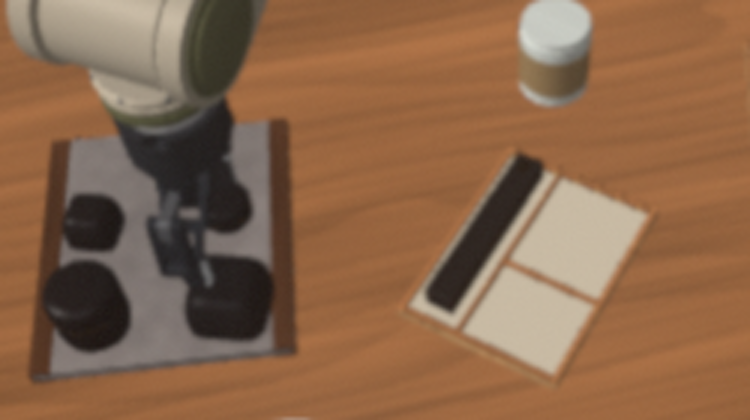

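carry_out([
  [85,[-2,3,15],[0,0,0]],
  [85,[0,0,25],[0,0,0]],
  [85,[0,0,20],[0,0,0]],
  [85,[0,0,15],[0,0,0]],
  [85,[0,0,10],[0,0,0]],
  [85,[0,0,6],[0,0,0]],
  [85,[0,0,2],[0,0,0]],
  [85,[0,0,0],[0,0,0]],
  [75,[0,0,0],[0,0,0]],
  [70,[0,0,0],[0,0,0]],
  [65,[0,0,0],[0,0,0]],
  [60,[0,0,0],[0,0,0]],
  [60,[0,0,0],[0,0,0]],
  [60,[0,0,0],[0,0,0]],
  [60,[0,0,0],[0,0,0]],
], grip_force=35)

```text
time_s: 12.05
eef_pos: [564.6, -255.6, 18.7]
ee_rot: [0.001, 0.813, 0.582, 0.0]
force: [-1.6, 1.1, 5.5]
grip_width: 0.781
```

```bash
python3 d.py; python3 - <<'E'
from rig import ctrl
import cv2,pickle,numpy as np
for n,b in(("scene",(110,250,80,330)),):
    c=ctrl.capture(n);y0,y1,x0,x1=b
    cv2.imwrite(f"pics/p3{n}.png",cv2.resize(c["color"][y0:y1,x0:x1],None,fx=3,fy=3,interpolation=cv2.INTER_CUBIC))
E
```

```text
t 12.05 pos [ 564.6 -255.6   18.7] psi -18.76 tilt [ 1.4e-03 -9.0e-04 -1.0e+00] F [-1.6  1.1  5.5] w 66.7 q [-0.61  0.74  1.41  0.    0.99 -0.29]
```

View pics/p3scene.png

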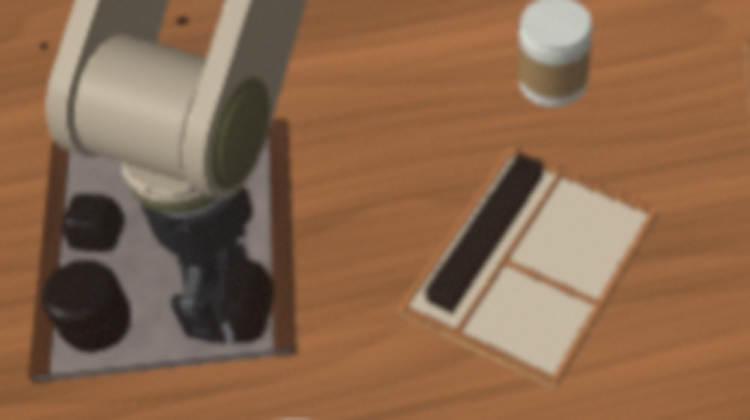

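carry_out([
  [80,[0,0,0],[0,0,0]],
  [80,[0,0,0],[0,0,0]],
  [80,[0,0,2],[0,0,0]],
  [80,[0,0,2.5],[0,0,0]],
  [70,[0,0,0],[0,0,0]],
  [65,[0,0,0],[0,0,0]],
  [60,[0,0,0],[0,0,0]],
  [60,[0,0,0],[0,0,0]],
  [60,[0,0,0],[0,0,0]],
  [60,[0,0,0],[0,0,0]],
])

```text
time_s: 12.93
eef_pos: [564.1, -255.3, 12.9]
ee_rot: [-0.0, 0.813, 0.582, -0.0]
force: [0.0, 0.3, -0.9]
grip_width: 0.787
```

```bash
python3 d.py 565 53.2 40 -43
```

```text
t 12.93 pos [ 564.1 -255.3   12.9] psi -18.76 tilt [-2.e-04  1.e-04 -1.e+00] F [ 0.   0.3 -0.9] w 67.2 q [-0.61  0.75  1.41 -0.    0.98 -0.29]
-> after turn az units 4.04 tool dx,dy,dz 226.2 -209.7 -27.1
```

carry_out([
  [60,[0,0,-5],[0,0,0]],
  [60,[0,0,-10],[0,0,0]],
  [60,[0,0,-20],[0,0,0]],
  [60,[0,0,-25],[0,0,0]],
  [60,[0,0,-25],[0,0,0.5]],
  [60,[0,0,-15],[0,0,1]],
  [60,[0,0,0],[0,0,1]],
  [60,[0,0,0],[0,0,1]],
  [60,[0,0,0],[0,0,0.5]],
  [60,[10,-9,0],[0,0,0]],
  [60,[20,-18,0],[0,0,0]],
  [60,[25,-24,0],[0,0,0]],
  [60,[27,-26,0],[0,0,0]],
  [60,[27,-26,0],[0,0,0]],
  [60,[27,-26,0],[0,0,0]],
  [60,[27,-25,0],[0,0,0]],
  [60,[25,-24,0],[0,0,0]],
  [60,[20,-18,0],[0,0,0]],
  [60,[13,-11,0],[0,0,0]],
  [60,[5,-3,0],[0,0,0]],
])

```text
time_s: 14.6
eef_pos: [562.8, 56.5, 113.7]
ee_rot: [-0.0, 0.915, 0.403, 0.0]
force: [0.0, -0.4, -0.3]
grip_width: 0.788
```

carry_out([
  [60,[0,0,10],[0,0,0]],
  [60,[0,0,20],[0,0,0]],
  [60,[0,0,20],[0,0,0]],
  [60,[0,0,10],[0,0,0]],
  [60,[0,0,5],[0,0,0]],
  [60,[0,0,0],[0,0,0]],
  [60,[0,0,0],[0,0,0]],
])

```text
time_s: 15.18
eef_pos: [563.8, 52.7, 48.5]
ee_rot: [0.0, 0.916, 0.401, 0.0]
force: [-0.2, -0.3, -0.4]
grip_width: 0.789
```

```bash
python3 d.py 565 53.2 5 -43;python3 - <<'E'
from rig import ctrl
import cv2,pickle,numpy as np
for n,b in(("scene",(110,250,180,340)),):
    c=ctrl.capture(n);y0,y1,x0,x1=b
    cv2.imwrite(f"pics/p4{n}.png",cv2.resize(c["color"][y0:y1,x0:x1],None,fx=4,fy=4,interpolation=cv2.INTER_CUBIC))
E
```

```text
t 15.18 pos [563.8  52.7  48.5] psi -42.78 tilt [ 8.e-04 -1.e-04 -1.e+00] F [-0.2 -0.3 -0.4] w 67.4 q [-0.11  0.6   1.57 -0.    0.96  0.63]
-> after turn az units 0.04 tool dx,dy,dz 1.2 0.5 43.5
```

View pics/p4scene.png

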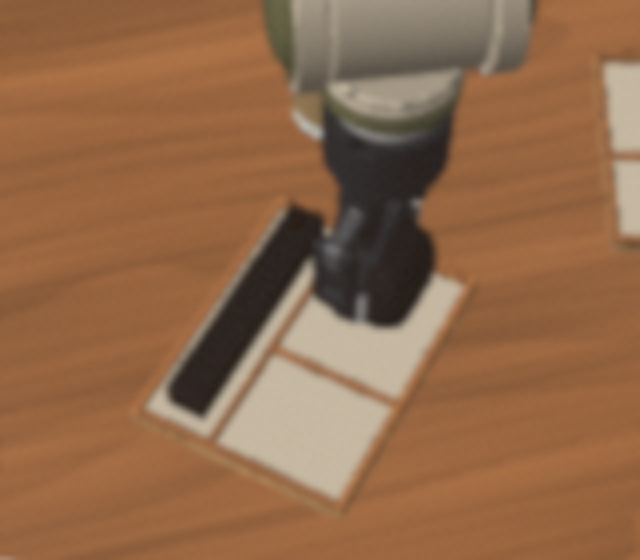

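carry_out([
  [60,[1,0.5,10],[0,0,0]],
  [60,[0,0,14],[0,0,0]],
  [60,[0,0,8],[0,0,0]],
  [60,[0,0,5],[0,0,0]],
  [60,[0,0,3],[0,0,0]],
  [60,[0,0,1.5],[0,0,0]],
  [60,[0,0,0],[0,0,0]],
  [60,[0,0,0],[0,0,0]],
])

```text
time_s: 15.9
eef_pos: [564.7, 53.5, 6.8]
ee_rot: [0.0, 0.916, 0.401, 0.0]
force: [-0.2, 0.1, -1.1]
grip_width: 0.785
```

```bash
python3 d.py 565 53.2 5 -43
```

```text
t 15.9 pos [564.7  53.5   6.8] psi -42.76 tilt [ 7.e-04 -1.e-04 -1.e+00] F [-0.2  0.1 -1.1] w 67.0 q [-0.11  0.67  1.59 -0.    0.88  0.63]
-> after turn az units 0.04 tool dx,dy,dz -0.1 0.4 1.8
```

carry_out([
  [60,[0,0,0.7],[0,0,0]],
  [60,[0,0,0.7],[0,0,0]],
  [60,[0,0,0.5],[0,0,0]],
  [60,[0,0,0],[0,0,0]],
])

```text
time_s: 16.23
eef_pos: [564.5, 53.6, 4.7]
ee_rot: [0.0, 0.916, 0.401, 0.0]
force: [-0.6, 0.3, -0.3]
grip_width: 0.788
```

```bash
python3 d.py 565 53.2 5 -43
```

```text
t 16.23 pos [564.5  53.6   4.7] psi -42.77 tilt [ 1.e-04 -0.e+00 -1.e+00] F [-0.6  0.3 -0.3] w 67.3 q [-0.11  0.67  1.59  0.    0.88  0.63]
-> after turn az units 0.04 tool dx,dy,dz 0.1 0.6 -0.3
```

carry_out([
  [60,[0,0,0.4],[0,0,0]],
  [60,[0,0,0.3],[0,0,0]],
  [60,[0,0,0],[0,0,0]],
])

```text
time_s: 16.48
eef_pos: [564.6, 53.6, 4.6]
ee_rot: [0.0, 0.916, 0.401, 0.0]
force: [-3.1, -0.5, 7.3]
grip_width: 0.791
```

```bash
python3 d.py
```

```text
t 16.48 pos [564.6  53.6   4.6] psi -42.76 tilt [ 2.e-04 -0.e+00 -1.e+00] F [-3.1 -0.5  7.3] w 67.6 q [-0.11  0.67  1.59  0.    0.88  0.63]
```

Contact. Release by a small opening and lift.

carry_out([
  [69,[0,0,0],[0,0,0]],
  [71,[0,0,0],[0,0,0]],
  [74,[0,0,0],[0,0,0]],
  [74,[0,0,0],[0,0,0]],
  [74,[0,0,-3],[0,0,0]],
  [74,[0,0,-6],[0,0,0]],
  [80,[0,0,-12],[0,0,0]],
  [80,[0,0,-20],[0,0,0]],
  [80,[0,0,-25],[0,0,0]],
  [80,[0,0,-30],[0,0,0]],
  [80,[0,0,-15],[0,0,0]],
  [80,[0,0,0],[0,0,0]],
])

```text
time_s: 17.48
eef_pos: [566.3, 53.5, 119.8]
ee_rot: [0.002, 0.916, 0.401, 0.003]
force: [0.5, 0.5, 1.0]
grip_width: 0.939
```

```bash
python3 d.py 454.5 -362 100 73 454.5 -362 100 -17; python3 - <<'E'
from rig import ctrl
import cv2,pickle,numpy as np
for n,b in(("scene",(110,250,180,340)),):
    c=ctrl.capture(n);y0,y1,x0,x1=b
    cv2.imwrite(f"pics/p5{n}.png",cv2.resize(c["color"][y0:y1,x0:x1],None,fx=4,fy=4,interpolation=cv2.INTER_CUBIC))
E
```

```text
t 17.48 pos [566.3  53.5 119.8] psi -42.75 tilt [ 7.8e-03 -9.0e-04 -1.0e+00] F [0.5 0.5 1. ] w 80.2 q [-0.11  0.51  1.51 -0.    1.11  0.63]
-> after turn az units 10.71 tool dx,dy,dz 14.5 430.0 19.8
-> after turn az units 15.0 tool dx,dy,dz 0.0 0.0 0.0
```

View pics/p5scene.png

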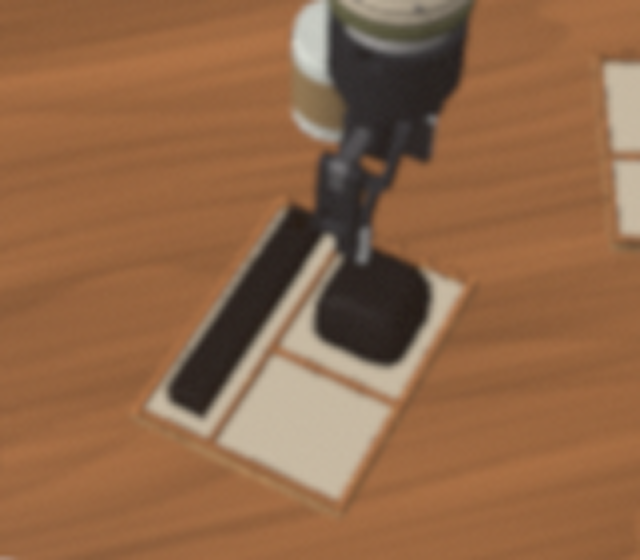

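carry_out([
  [80,[0,0,0],[0,0,0.7]],
  [80,[0,0,0],[0,0,1]],
  [80,[0,0,0],[0,0,1.1]],
  [80,[0,0,0],[0,0,1.1]],
  [80,[0,0,0],[0,0,1.1]],
  [80,[0,0,0],[0,0,1.1]],
  [80,[0,0,0],[0,0,1.1]],
  [80,[0,0,0],[0,0,1.1]],
  [80,[0,0,0],[0,0,1.1]],
  [80,[0,0,0],[0,0,1.1]],
  [80,[0,10,0],[0,0,0.2]],
  [80,[1,25,0],[0,0,0]],
  [80,[1,35,0],[0,0,0]],
  [80,[1,38,0],[0,0,0]],
  [80,[1,38,0],[0,0,0]],
  [80,[1,38,0],[0,0,0]],
  [80,[2,38,0],[0,0,0]],
  [80,[2,38,0],[0,0,0]],
  [80,[2,38,0],[0,0,0]],
  [80,[2,38,0],[0,0,0]],
])

```text
time_s: 19.2
eef_pos: [477.5, -273.6, 114.5]
ee_rot: [-0.0, 0.989, -0.146, -0.0]
force: [0.2, 0.5, -0.6]
grip_width: 0.935
```

carry_out([
  [80,[2,38,0],[0,0,0]],
  [80,[0,30,0],[0,0,0]],
  [80,[0,18,0],[0,0,0]],
  [80,[0,8,5],[0,0,0]],
  [80,[0,0,10],[0,0,0]],
  [80,[0,0,5],[0,0,0]],
  [80,[0,0,0],[0,0,0]],
  [80,[0,0,0],[0,0,0]],
])

```text
time_s: 19.87
eef_pos: [453.8, -360.8, 94.3]
ee_rot: [-0.001, 0.989, -0.146, -0.0]
force: [-0.1, 0.2, 0.2]
grip_width: 0.935
```

```bash
python3 d.py 454.5 -362 17 -107; python3 - <<'E'
from rig import ctrl
import cv2,pickle,numpy as np
for n,b in(("scene",(110,250,60,300)),("top",(165,290,180,420))):
    c=ctrl.capture(n);y0,y1,x0,x1=b
    cv2.imwrite(f"pics/p6{n}.png",cv2.resize(c["color"][y0:y1,x0:x1],None,fx=3,fy=3,interpolation=cv2.INTER_CUBIC))
E
```

```text
t 19.87 pos [ 453.8 -360.8   94.3] psi -106.85 tilt [-8.0e-04  1.1e-03 -1.0e+00] F [-0.1  0.2  0.2] w 79.9 q [-0.87  0.57  1.49  0.    1.08  0.99]
-> after turn az units 0.03 tool dx,dy,dz 1.0 1.0 77.3
```

View pics/p6scene.png

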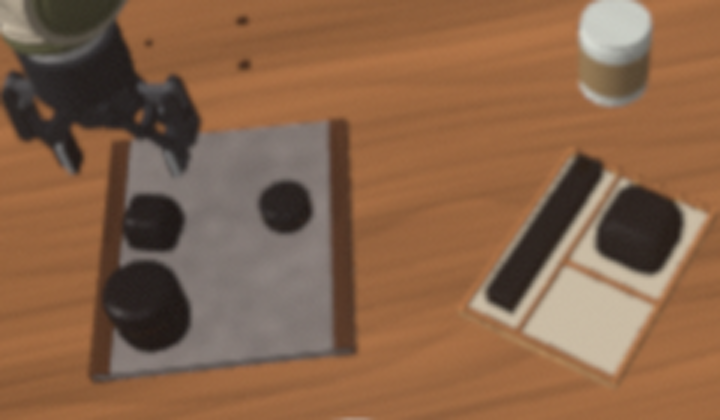

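View pics/p6top.png

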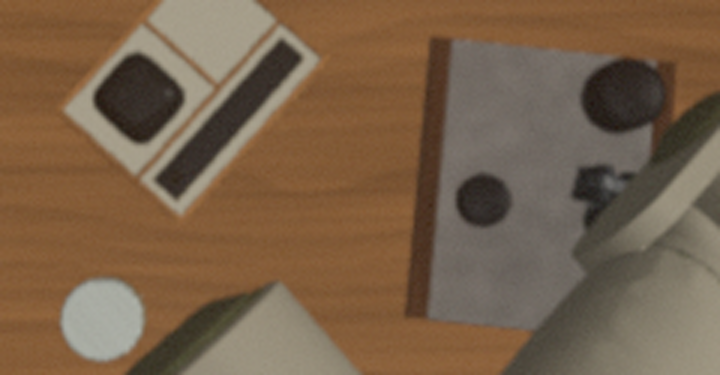

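carry_out([
  [80,[1,1,10],[0,0,0]],
  [80,[0,0,20],[0,0,0]],
  [80,[0,0,20],[0,0,0]],
  [80,[0,0,14],[0,0,0]],
  [80,[0,0,8],[0,0,0]],
  [80,[0,0,5],[0,0,0]],
  [80,[0,0,0],[0,0,0]],
  [80,[0,0,0],[0,0,0]],
])

```text
time_s: 20.63
eef_pos: [454.5, -363.6, 18.3]
ee_rot: [0.0, 0.989, -0.147, 0.0]
force: [-0.6, 0.4, 0.2]
grip_width: 0.94
```

```bash
python3 d.py 454.5 -362 17 -107
```

```text
t 20.63 pos [ 454.5 -363.6   18.3] psi -106.95 tilt [ 5.e-04 -7.e-04 -1.e+00] F [-0.6  0.4  0.2] w 80.3 q [-0.88  0.68  1.54 -0.    0.93  0.99]
-> after turn az units 0.01 tool dx,dy,dz -0.5 -1.5 1.3
```

carry_out([
  [65,[0,-1.5,1.5],[0,0,0]],
  [55,[0,0,0],[0,0,0]],
  [48,[0,0,0],[0,0,0]],
  [42,[0,0,0],[0,0,0]],
  [38,[0,0,0],[0,0,0]],
  [38,[0,0,0],[0,0,0]],
  [38,[0,0,0],[0,0,0]],
  [38,[0,0,0],[0,0,0]],
  [38,[0,0,0],[0,0,0]],
])

```text
time_s: 21.38
eef_pos: [455.0, -362.2, 17.2]
ee_rot: [0.0, 0.989, -0.147, 0.0]
force: [-0.7, 1.5, 7.0]
grip_width: 0.537
```

```bash
python3 d.py 635.6 -12.6 40 -133
```

```text
t 21.38 pos [ 455.  -362.2   17.2] psi -106.96 tilt [ 8.e-04 -9.e-04 -1.e+00] F [-0.7  1.5  7. ] w 45.9 q [-0.87  0.68  1.54  0.    0.92  0.99]
-> after turn az units 4.34 tool dx,dy,dz -106.3 -378.9 -22.8
```

carry_out([
  [38,[0,0,-5],[0,0,0]],
  [38,[0,0,-10],[0,0,0]],
  [38,[0,0,-20],[0,0,0]],
  [38,[0,0,-25],[0,0,0]],
  [38,[0,0,-25],[0,0,0.6]],
  [38,[0,0,-15],[0,0,1]],
  [38,[0,0,0],[0,0,1]],
  [38,[0,0,0],[0,0,1]],
  [38,[0,0,0],[0,0,0.7]],
  [38,[-2,-8,0],[0,0,0]],
  [38,[-5,-18,0],[0,0,0]],
  [38,[-7,-26,0],[0,0,0]],
  [38,[-9,-32,0],[0,0,0]],
  [38,[-10,-36,0],[0,0,0]],
  [38,[-10,-36,0],[0,0,0]],
  [38,[-10,-36,0],[0,0,0]],
  [38,[-10,-36,0],[0,0,0]],
  [38,[-10,-36,0],[0,0,0]],
  [38,[-10,-36,0],[0,0,0]],
  [38,[-9,-32,0],[0,0,0]],
])

```text
time_s: 23.05
eef_pos: [613.2, -52.8, 117.0]
ee_rot: [-0.0, 0.932, -0.363, 0.0]
force: [0.4, 0.0, -0.4]
grip_width: 0.535
```

carry_out([
  [38,[-7,-24,0],[0,0,0]],
  [38,[-4,-15,0],[0,0,0]],
  [38,[-2,-6,5],[0,0,0]],
  [38,[0,0,15],[0,0,0]],
  [38,[0,0,25],[0,0,0]],
  [38,[0,0,15],[0,0,0]],
  [38,[0,0,5],[0,0,0]],
  [38,[0,0,0],[0,0,0]],
  [38,[0,0,0],[0,0,0]],
])

```text
time_s: 23.8
eef_pos: [633.8, -14.6, 52.1]
ee_rot: [-0.0, 0.931, -0.365, 0.0]
force: [-0.6, 0.4, 0.5]
grip_width: 0.535
```

```bash
python3 d.py 635.6 -12.6 9 -133;python3 - <<'E'
from rig import ctrl
import cv2,pickle,numpy as np
for n,b in(("scene",(110,250,180,340)),):
    c=ctrl.capture(n);y0,y1,x0,x1=b
    cv2.imwrite(f"pics/p7{n}.png",cv2.resize(c["color"][y0:y1,x0:x1],None,fx=4,fy=4,interpolation=cv2.INTER_CUBIC))
E
```

```text
t 23.8 pos [633.8 -14.6  52.1] psi -132.78 tilt [ 8.e-04 -3.e-04 -1.e+00] F [-0.6  0.4  0.5] w 45.7 q [-0.21  0.73  1.34 -0.    1.08  2.11]
-> after turn az units 0.04 tool dx,dy,dz -0.0 -2.7 43.1
```

View pics/p7scene.png

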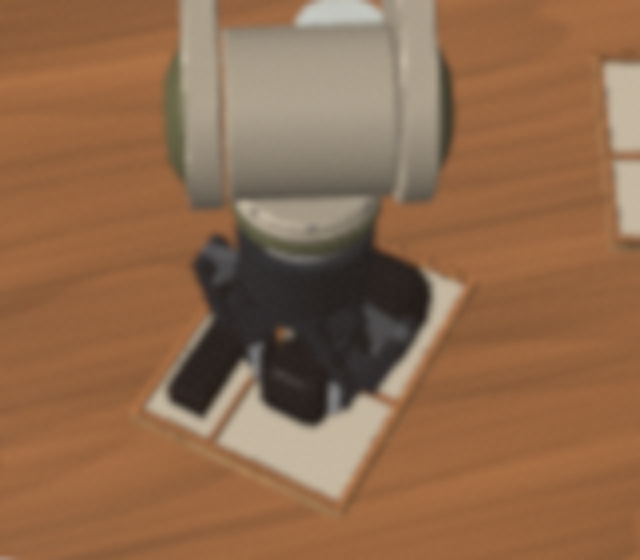

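carry_out([
  [38,[0,-2.5,10],[0,0,0]],
  [38,[0,0,13],[0,0,0]],
  [38,[0,0,8],[0,0,0]],
  [38,[0,0,5],[0,0,0]],
  [38,[0,0,3],[0,0,0]],
  [38,[0,0,1.5],[0,0,0]],
  [38,[0,0,0],[0,0,0]],
  [38,[0,0,0],[0,0,0]],
])

```text
time_s: 24.52
eef_pos: [635.5, -12.1, 11.2]
ee_rot: [-0.0, 0.931, -0.365, 0.0]
force: [-1.2, -0.4, 0.7]
grip_width: 0.537
```

```bash
python3 d.py 635.6 -12.6 9 -133
```

```text
t 24.52 pos [635.5 -12.1  11.2] psi -132.76 tilt [ 6.e-04 -2.e-04 -1.e+00] F [-1.2 -0.4  0.7] w 45.9 q [-0.2   0.78  1.35 -0.    1.01  2.11]
-> after turn az units 0.04 tool dx,dy,dz 0.4 0.3 2.2
```

carry_out([
  [38,[0,0,0.7],[0,0,0]],
  [38,[0,0,0.6],[0,0,0]],
  [38,[0,0,0.5],[0,0,0]],
  [38,[0,0,0],[0,0,0]],
])

```text
time_s: 24.85
eef_pos: [635.3, -12.1, 9.3]
ee_rot: [-0.0, 0.931, -0.365, 0.0]
force: [-0.6, 0.9, 0.1]
grip_width: 0.534
```

```bash
python3 d.py 635.6 -12.6 9 -133
```

```text
t 24.85 pos [635.3 -12.1   9.3] psi -132.76 tilt [ 3.e-04 -1.e-04 -1.e+00] F [-0.6  0.9  0.1] w 45.6 q [-0.2   0.79  1.35  0.    1.    2.11]
-> after turn az units 0.04 tool dx,dy,dz 0.6 0.2 0.3
```

carry_out([
  [38,[0,0,0.5],[0,0,0]],
  [38,[0,0,0.4],[0,0,0]],
  [38,[0,0,0],[0,0,0]],
])

```text
time_s: 25.1
eef_pos: [635.4, -12.1, 9.2]
ee_rot: [0.0, 0.931, -0.364, 0.0]
force: [-3.7, 0.2, 8.6]
grip_width: 0.529
```

```bash
python3 d.py
```

```text
t 25.1 pos [635.4 -12.1   9.2] psi -132.75 tilt [ 3.e-04 -2.e-04 -1.e+00] F [-3.7  0.2  8.6] w 45.2 q [-0.2   0.79  1.35 -0.    1.    2.11]
```

carry_out([
  [47,[0,0,0],[0,0,0]],
  [50,[0,0,0],[0,0,0]],
  [54,[0,0,0],[0,0,0]],
  [54,[0,0,0],[0,0,0]],
  [54,[0,0,-3],[0,0,0]],
  [54,[0,0,-6],[0,0,0]],
  [54,[0,0,-12],[0,0,0]],
  [60,[0,0,-20],[0,0,0]],
  [84,[0,0,-30],[0,0,0]],
  [84,[0,0,-35],[0,0,0]],
  [84,[0,0,-30],[0,0,0]],
  [84,[0,0,-15],[0,0,0]],
  [84,[0,0,0],[0,0,0]],
])

```text
time_s: 26.18
eef_pos: [636.8, -12.3, 164.8]
ee_rot: [-0.001, 0.931, -0.364, 0.004]
force: [0.2, 0.0, 0.5]
grip_width: 0.987
```

```bash
python3 d.py 555.5 -367.5 150 -106 555.5 -367.5 22 -106; python3 - <<'E'
from rig import ctrl
import cv2,pickle,numpy as np
for n,b in(("scene",(110,250,180,340)),):
    c=ctrl.capture(n);y0,y1,x0,x1=b
    cv2.imwrite(f"pics/p8{n}.png",cv2.resize(c["color"][y0:y1,x0:x1],None,fx=4,fy=4,interpolation=cv2.INTER_CUBIC))
E
```

```text
t 26.18 pos [636.8 -12.3 164.8] psi -132.75 tilt [ 0.0084 -0.0017 -1.    ] F [0.2 0.  0.5] w 84.3 q [-0.2   0.61  1.23 -0.    1.3   2.11]
-> after turn az units -4.46 tool dx,dy,dz 19.7 363.9 14.8
-> after turn az units -0.0 tool dx,dy,dz 0.0 0.0 128.0
```

View pics/p8scene.png

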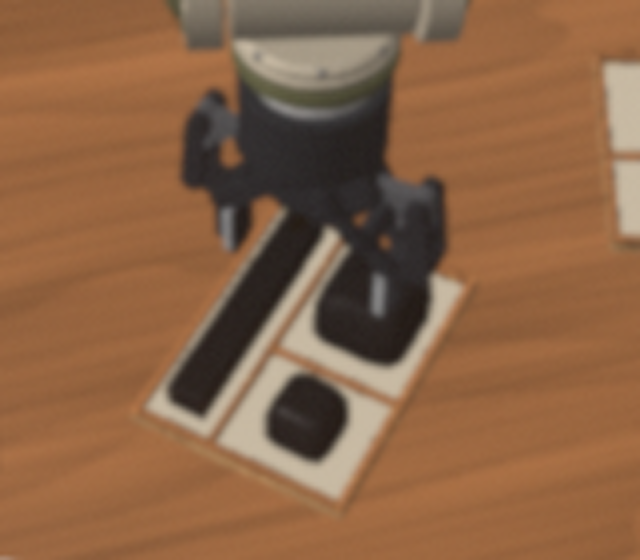

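carry_out([
  [85,[0,0,0],[0,0,-0.7]],
  [85,[0,0,0],[0,0,-1]],
  [85,[0,0,0],[0,0,-1.1]],
  [85,[0,0,0],[0,0,-1.1]],
  [85,[0,0,0],[0,0,-1.1]],
  [85,[0,0,0],[0,0,-1.1]],
  [85,[0,0,0],[0,0,-0.9]],
  [85,[-2,10,0],[0,0,0]],
  [85,[-5,25,0],[0,0,0]],
  [85,[-8,36,0],[0,0,0]],
  [85,[-8,36,0],[0,0,0]],
  [85,[-8,36,0],[0,0,0]],
  [85,[-8,36,0],[0,0,0]],
  [85,[-8,36,0],[0,0,0]],
  [85,[-8,36,0],[0,0,0]],
  [85,[-8,36,0],[0,0,0]],
  [85,[-6,30,0],[0,0,0]],
  [85,[-5,22,0],[0,0,0]],
  [85,[-3,12,5],[0,0,0]],
  [85,[0,5,5],[0,0,0]],
])

```text
time_s: 27.9
eef_pos: [552.3, -368.8, 148.2]
ee_rot: [-0.0, 1.0, -0.009, -0.0]
force: [-0.0, 1.0, 0.3]
grip_width: 0.996
```

carry_out([
  [85,[0,0,0],[0,0,0]],
  [85,[0,0,0],[0,0,0]],
])

```text
time_s: 28.07
eef_pos: [553.6, -365.8, 148.3]
ee_rot: [-0.001, 1.0, -0.007, -0.001]
force: [-0.0, -0.4, 0.6]
grip_width: 0.995
```

```bash
python3 d.py 554.7 -367.7 22 -90.75; python3 - <<'E'
from rig import ctrl
import cv2,pickle,numpy as np
for n,b in(("scene",(110,250,60,300)),("top",(165,290,180,420))):
    c=ctrl.capture(n);y0,y1,x0,x1=b
    cv2.imwrite(f"pics/p9{n}.png",cv2.resize(c["color"][y0:y1,x0:x1],None,fx=3,fy=3,interpolation=cv2.INTER_CUBIC))
E
```

```text
t 28.07 pos [ 553.6 -365.8  148.3] psi -90.76 tilt [-0.0011  0.0015 -1.    ] F [-0.  -0.4  0.6] w 85.0 q [-0.76  0.69  1.14  0.    1.32  0.82]
-> after turn az units -0.0 tool dx,dy,dz 1.1 1.9 126.3
```

View pics/p9scene.png

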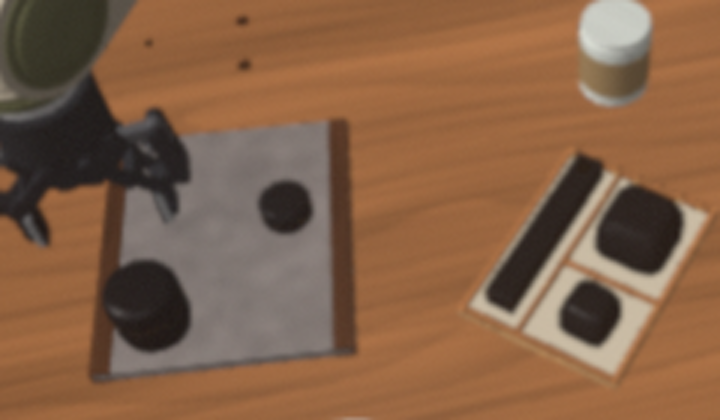

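View pics/p9top.png

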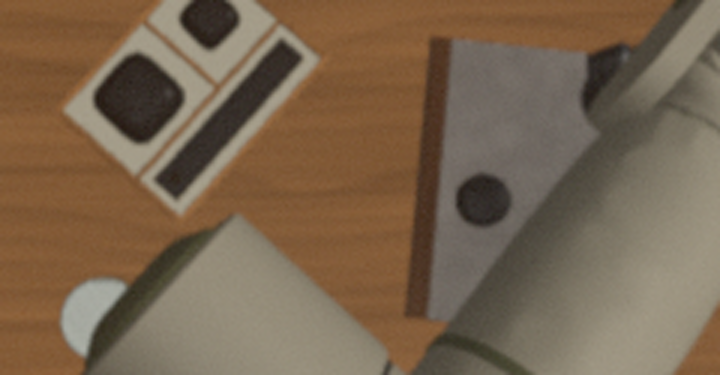

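carry_out([
  [85,[1,1,15],[0,0,0]],
  [85,[0,0,25],[0,0,0]],
  [85,[0,0,20],[0,0,0]],
  [85,[0,0,0],[0,0,0]],
  [85,[0,0,0],[0,0,0]],
])

```text
time_s: 28.58
eef_pos: [554.8, -367.1, 89.2]
ee_rot: [-0.0, 1.0, -0.006, -0.0]
force: [-0.5, 0.2, 1.3]
grip_width: 0.996
```

```bash
python3 d.py 554.7 -367.7 22 -90.75; python3 - <<'E'
from rig import ctrl
import cv2,pickle,numpy as np
for n,b in(("scene",(135,245,60,180)),):
    c=ctrl.capture(n);y0,y1,x0,x1=b
    cv2.imwrite(f"pics/p10{n}.png",cv2.resize(c["color"][y0:y1,x0:x1],None,fx=5,fy=5,interpolation=cv2.INTER_CUBIC))
E
```

```text
t 28.58 pos [ 554.8 -367.1   89.2] psi -90.71 tilt [-7.e-04  8.e-04 -1.e+00] F [-0.5  0.2  1.3] w 85.1 q [-0.76  0.75  1.19  0.    1.21  0.82]
-> after turn az units 0.01 tool dx,dy,dz -0.1 0.6 67.2
```

View pics/p10scene.png

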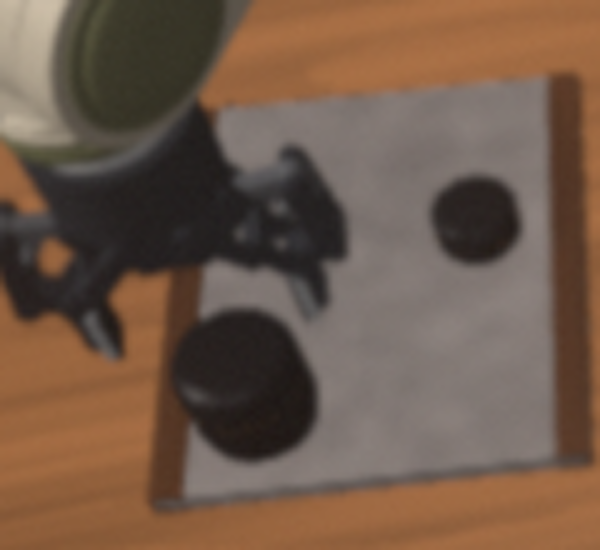

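```bash
python3 - <<'E'
from h import *
c=load("scene0.pkl")
print((project(c,[[554.7,-367.7,z] for z in(14,78,102)])-[60,135])*5)
E
```

```text
[[261.07959139 416.13599615]
 [224.73743857 349.05621828]
 [210.10989801 322.02781803]]
```

carry_out([
  [85,[0,0.5,12],[0,0,0]],
  [85,[0,0,18],[0,0,0]],
  [85,[0,0,16],[0,0,0]],
  [85,[0,0,10],[0,0,0]],
  [85,[0,0,7],[0,0,0]],
  [85,[0,0,2],[0,0,0]],
  [80,[0,0,0],[0,0,0]],
  [72,[0,0,0],[0,0,0]],
  [66,[0,0,0],[0,0,0]],
  [60,[0,0,0],[0,0,0]],
  [55,[0,0,0],[0,0,0]],
  [55,[0,0,0],[0,0,0]],
  [55,[0,0,0],[0,0,0]],
  [55,[0,0,0],[0,0,0]],
])

```text
time_s: 29.8
eef_pos: [554.9, -368.9, 25.3]
ee_rot: [0.001, 1.0, -0.007, 0.001]
force: [0.6, 1.5, 6.0]
grip_width: 0.721
```

```bash
python3 d.py 442.5 311.4 80 -90.75
```

```text
t 29.8 pos [ 554.9 -368.9   25.3] psi -90.76 tilt [ 0.0014 -0.0012 -1.    ] F [0.6 1.5 6. ] w 61.5 q [-0.76  0.82  1.23  0.    1.09  0.82]
-> after turn az units -0.0 tool dx,dy,dz -121.3 -678.7 -54.7
```

carry_out([
  [55,[0,0,-4],[0,0,0]],
  [55,[0,0,-10],[0,0,0]],
  [55,[0,0,-20],[0,0,0]],
  [55,[0,0,-28],[0,0,0]],
  [55,[0,0,-30],[0,0,0]],
  [55,[0,-8,-25],[0,0,0]],
  [55,[-2,-16,-13],[0,0,0]],
  [55,[-5,-25,0],[0,0,0]],
  [55,[-6,-30,0],[0,0,0]],
  [55,[-6,-35,0],[0,0,0]],
  [55,[-6,-35,0],[0,0,0]],
  [55,[-6,-35,0],[0,0,0]],
  [55,[-6,-35,0],[0,0,0]],
  [55,[-6,-35,0],[0,0,0]],
  [55,[-6,-35,0],[0,0,0]],
  [55,[-6,-35,0],[0,0,0]],
  [55,[-6,-35,0],[0,0,0]],
  [55,[-6,-35,0],[0,0,0]],
  [55,[-6,-35,0],[0,0,0]],
  [55,[-6,-35,0],[0,0,0]],
])

```text
time_s: 31.47
eef_pos: [481.1, 98.1, 155.0]
ee_rot: [0.0, 1.0, -0.007, 0.0]
force: [1.2, 0.3, -0.9]
grip_width: 0.72
```

```bash
python3 d.py 442.5 311.4 80 -90.75
```

```text
t 31.47 pos [481.1  98.1 155. ] psi -90.77 tilt [ 8.e-04 -1.e-04 -1.e+00] F [ 1.2  0.3 -0.9] w 61.5 q [-0.04  0.32  1.71 -0.    1.12  1.55]
-> after turn az units -0.0 tool dx,dy,dz -41.4 -212.8 75.0
```

carry_out([
  [55,[-7,-35,0],[0,0,0]],
  [55,[-7,-35,0],[0,0,0]],
  [55,[-7,-35,0],[0,0,0]],
  [55,[-7,-32,0],[0,0,0]],
  [55,[-6,-28,0],[0,0,0]],
  [55,[-4,-22,0],[0,0,0]],
  [55,[-3,-16,0],[0,0,0]],
  [55,[-1,-8,5],[0,0,0]],
  [55,[0,-3,15],[0,0,0]],
  [55,[0,0,25],[0,0,0]],
  [55,[0,0,25],[0,0,0]],
  [55,[0,0,20],[0,0,0]],
  [55,[0,0,10],[0,0,0]],
  [55,[0,0,5],[0,0,0]],
  [55,[0,0,0],[0,0,0]],
  [55,[0,0,0],[0,0,0]],
])

```text
time_s: 32.8
eef_pos: [443.1, 311.1, 50.1]
ee_rot: [-0.0, 1.0, -0.007, 0.001]
force: [-0.5, -0.6, -1.3]
grip_width: 0.715
```

```bash
python3 d.py 442.5 311.4 17 -90.75; python3 - <<'E'
from rig import ctrl
import cv2,pickle,numpy as np
for n,b in(("scene",(70,200,280,410)),("top",(180,290,80,200))):
    c=ctrl.capture(n);y0,y1,x0,x1=b
    cv2.imwrite(f"pics/p11{n}.png",cv2.resize(c["color"][y0:y1,x0:x1],None,fx=4,fy=4,interpolation=cv2.INTER_CUBIC))
E
```

```text
t 32.8 pos [443.1 311.1  50.1] psi -90.77 tilt [ 1.4e-03  5.0e-04 -1.0e+00] F [-0.5 -0.6 -1.3] w 61.1 q [ 0.4   0.56  1.65 -0.    0.93  1.98]
-> after turn az units -0.0 tool dx,dy,dz -0.6 -0.3 33.1
```

View pics/p11scene.png

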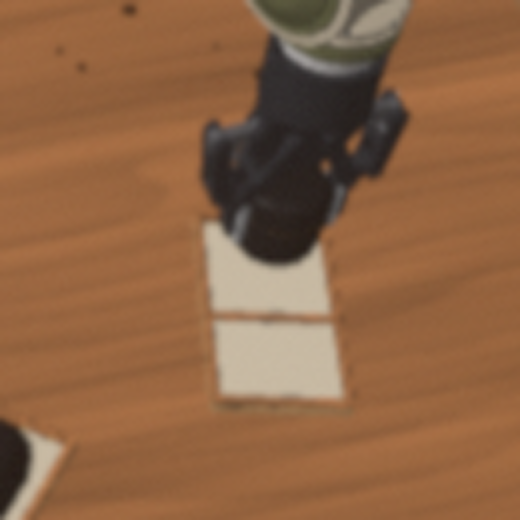

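View pics/p11top.png

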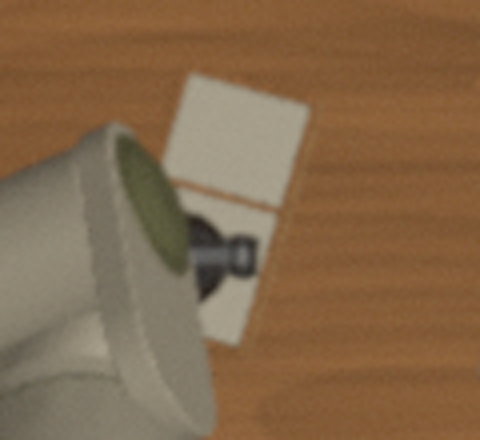

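```bash
python3 - <<'E'
from m import *
for n in("top0","scene0"):
    c=load(n+".pkl");g=c["color"].min(2).astype(float);P=plane(c,np.indices((384,512))[::-1].reshape(2,-1).T,6).reshape(384,512,3)
    for nm,xy,a,b,yaw in(("L",(442.5,311.4),90,86,-16.3),("S",(524.1,287.8),70,86,-16.3)):
        t=np.radians(yaw);dx=P[...,0]-xy[0];dy=P[...,1]-xy[1];X=dx*np.cos(t)+dy*np.sin(t);Y=-dx*np.sin(t)+dy*np.cos(t)
        # edge profiles
        for ax,o,ha,hb in((X,Y,a/2,b/2),(Y,X,b/2,a/2)):
            s=(abs(o)<hb-12);k=[]
            for sg in(-1,1):
                v=sg*ax[s];gg=g[s];bins=np.arange(ha-9,ha+6,1.5);pr=[gg[(v>q)&(v<=q+3)].mean() for q in bins];hi=gg[abs(v)<ha-10].mean();lo=min(pr)
                i=next(i for i,p in enumerate(pr) if p<(hi+lo)/2);k.append(sg*(bins[i]+1.5-.75))
            print(n,nm,k,"off",sum(k)/2)
E
```

```text
top0 L [np.float64(-45.75), np.float64(42.75)] off -1.5
top0 L [np.float64(-40.75), np.float64(45.25)] off 2.25
top0 S [np.float64(-35.75), np.float64(34.25)] off -0.75
top0 S [np.float64(-40.75), np.float64(45.25)] off 2.25
scene0 L [np.float64(-47.25), np.float64(39.75)] off -3.75
scene0 L [np.float64(-40.75), np.float64(45.25)] off 2.25
scene0 S [np.float64(-35.75), np.float64(29.75)] off -3.0
scene0 S [np.float64(-40.75), np.float64(43.75)] off 1.5
```

carry_out([
  [55,[-1.5,-2.5,8],[0,0,0]],
  [55,[0,0,9],[0,0,0]],
  [55,[0,0,6],[0,0,0]],
  [55,[0,0,4],[0,0,0]],
  [55,[0,0,2],[0,0,0]],
  [55,[0,0,1],[0,0,0]],
  [55,[0,0,0],[0,0,0]],
  [55,[0,0,0],[0,0,0]],
])

```text
time_s: 33.57
eef_pos: [441.2, 313.6, 19.3]
ee_rot: [-0.0, 1.0, -0.007, 0.0]
force: [0.1, -0.2, -0.4]
grip_width: 0.722
```

```bash
python3 d.py 441.6 313.7 17 -90.75
```

```text
t 33.57 pos [441.2 313.6  19.3] psi -90.76 tilt [ 3.e-04  1.e-04 -1.e+00] F [ 0.1 -0.2 -0.4] w 61.7 q [ 0.4   0.61  1.67 -0.    0.87  1.99]
-> after turn az units -0.0 tool dx,dy,dz 0.4 -0.1 2.3
```

carry_out([
  [55,[0,0,0.7],[0,0,0]],
  [55,[0,0,0.7],[0,0,0]],
  [55,[0,0,0.5],[0,0,0]],
  [55,[0,0,0],[0,0,0]],
])

```text
time_s: 33.9
eef_pos: [441.1, 313.6, 17.3]
ee_rot: [-0.0, 1.0, -0.007, 0.0]
force: [0.1, 0.1, -1.3]
grip_width: 0.718
```

```bash
python3 d.py
```

```text
t 33.9 pos [441.1 313.6  17.3] psi -90.76 tilt [ 1.e-04  1.e-04 -1.e+00] F [ 0.1  0.1 -1.3] w 61.3 q [ 0.4   0.61  1.67 -0.    0.86  1.99]
```

carry_out([
  [55,[0,0,0.5],[0,0,0]],
  [55,[0,0,0.3],[0,0,0]],
  [55,[0,0,0],[0,0,0]],
])

```text
time_s: 34.15
eef_pos: [441.1, 313.6, 17.3]
ee_rot: [0.0, 1.0, -0.007, 0.0]
force: [-3.5, -1.4, 8.3]
grip_width: 0.72
```

```bash
python3 d.py
```

```text
t 34.15 pos [441.1 313.6  17.3] psi -90.75 tilt [ 2.e-04 -0.e+00 -1.e+00] F [-3.5 -1.4  8.3] w 61.5 q [ 0.4   0.61  1.67 -0.    0.86  1.99]
```

Contact; release and rise.

carry_out([
  [63,[0,0,0],[0,0,0]],
  [66,[0,0,0],[0,0,0]],
  [72,[0,0,0],[0,0,0]],
  [78,[0,0,0],[0,0,0]],
  [78,[0,0,-3],[0,0,0]],
  [78,[0,0,-8],[0,0,0]],
  [78,[0,0,-16],[0,0,0]],
  [80,[0,0,-25],[0,0,0]],
  [80,[0,0,-30],[0,0,0]],
  [80,[0,0,-30],[0,0,0]],
  [80,[0,0,-18],[0,0,0]],
  [80,[0,0,0],[0,0,0]],
])

```text
time_s: 35.15
eef_pos: [442.7, 314.3, 151.3]
ee_rot: [-0.002, 1.0, -0.007, 0.004]
force: [0.6, -0.6, 1.2]
grip_width: 0.936
```

```bash
python3 d.py 468.5 -246.2 100 -90.75;python3 - <<'E'
from rig import ctrl
import cv2,pickle,numpy as np
for n,b in(("scene",(70,200,280,410)),):
    c=ctrl.capture(n);y0,y1,x0,x1=b
    cv2.imwrite(f"pics/p12{n}.png",cv2.resize(c["color"][y0:y1,x0:x1],None,fx=4,fy=4,interpolation=cv2.INTER_CUBIC))
E
```

```text
t 35.15 pos [442.7 314.3 151.3] psi -90.75 tilt [ 0.0074  0.0031 -1.    ] F [ 0.6 -0.6  1.2] w 79.9 q [0.4  0.42 1.56 0.   1.15 1.99]
-> after turn az units -0.0 tool dx,dy,dz 33.2 560.2 51.3
```

View pics/p12scene.png

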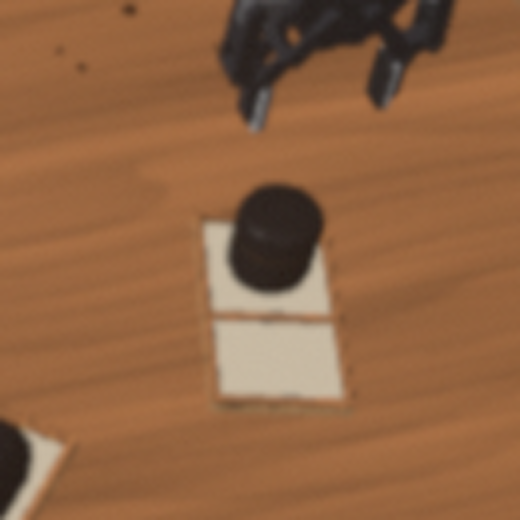

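carry_out([
  [80,[0,0,0],[0,0,0.5]],
  [80,[0,0,0],[0,0,1]],
  [80,[0,0,0],[0,0,1]],
  [80,[4,12,0],[0,0,0]],
  [80,[8,24,0],[0,0,0]],
  [80,[11,34,0],[0,0,0]],
  [80,[12,36,0],[0,0,0]],
  [80,[12,36,0],[0,0,0]],
  [80,[12,36,0],[0,0,0]],
  [80,[12,36,0],[0,0,0]],
  [80,[12,36,0],[0,0,0]],
  [80,[12,36,0],[0,0,0]],
  [80,[12,36,0],[0,0,0]],
  [80,[12,36,0],[0,0,0]],
  [80,[12,36,0],[0,0,0]],
  [80,[12,36,0],[0,0,0]],
  [80,[12,36,0],[0,0,0]],
  [80,[11,34,0],[0,0,0]],
  [80,[8,24,0],[0,0,0]],
  [80,[4,12,0],[0,0,0]],
])

```text
time_s: 36.87
eef_pos: [465.6, -253.7, 145.7]
ee_rot: [-0.0, 0.991, -0.137, -0.001]
force: [-0.1, 0.6, -0.1]
grip_width: 0.939
```

carry_out([
  [80,[0,0,15],[0,0,0]],
  [80,[0,0,20],[0,0,0]],
  [80,[0,0,15],[0,0,0]],
  [80,[0,0,0],[0,0,0]],
  [80,[0,0,0],[0,0,0]],
])

```text
time_s: 37.28
eef_pos: [466.2, -250.0, 96.1]
ee_rot: [-0.001, 0.991, -0.136, -0.001]
force: [-0.5, 0.2, 0.4]
grip_width: 0.935
```

```bash
python3 d.py 468.5 -246.2 17 -105.75; python3 - <<'E'
from rig import ctrl
import cv2,pickle,numpy as np
for n,b in(("scene",(110,250,60,300)),):
    c=ctrl.capture(n);y0,y1,x0,x1=b
    cv2.imwrite(f"pics/p13{n}.png",cv2.resize(c["color"][y0:y1,x0:x1],None,fx=3,fy=3,interpolation=cv2.INTER_CUBIC))
E
```

```text
t 37.28 pos [ 466.2 -250.    96.1] psi -105.66 tilt [-0.0015  0.0013 -1.    ] F [-0.5  0.2  0.4] w 79.9 q [-0.71  0.47  1.65 -0.    1.02  1.13]
-> after turn az units 0.01 tool dx,dy,dz 1.1 -4.3 79.1
```

View pics/p13scene.png

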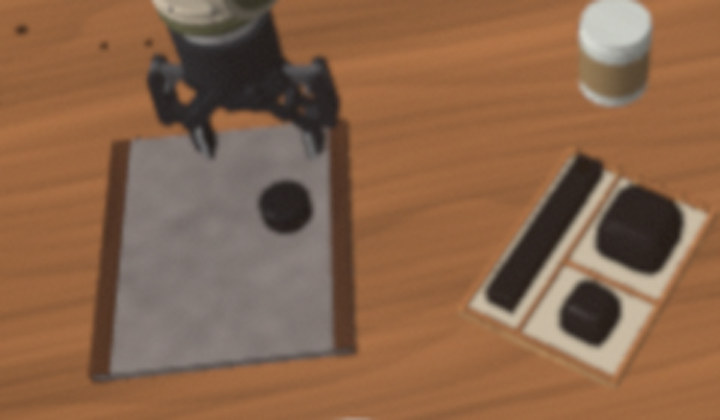

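carry_out([
  [80,[1,-3,12],[0,0,0]],
  [80,[0,0,22],[0,0,0]],
  [80,[0,0,20],[0,0,0]],
  [80,[0,0,12],[0,0,0]],
  [80,[0,0,7],[0,0,0]],
  [80,[0,0,3],[0,0,0]],
  [80,[0,0,0],[0,0,0]],
  [80,[0,0,0],[0,0,0]],
])

```text
time_s: 38.0
eef_pos: [469.0, -248.4, 21.5]
ee_rot: [0.0, 0.991, -0.137, 0.001]
force: [-0.7, 1.1, 0.5]
grip_width: 0.939
```

```bash
python3 d.py 468.5 -246.2 17.5 -105.75
```

```text
t 38.0 pos [ 469.  -248.4   21.5] psi -105.74 tilt [ 0.0013 -0.0011 -1.    ] F [-0.7  1.1  0.5] w 80.2 q [-0.71  0.59  1.7  -0.    0.85  1.14]
-> after turn az units 0.0 tool dx,dy,dz -1.1 -1.9 4.0
```

carry_out([
  [70,[-0.5,-1.5,2],[0,0,0]],
  [60,[0,0,1],[0,0,0]],
  [52,[0,0,0],[0,0,0]],
  [45,[0,0,0],[0,0,0]],
  [38,[0,0,0],[0,0,0]],
  [38,[0,0,0],[0,0,0]],
  [38,[0,0,0],[0,0,0]],
  [38,[0,0,0],[0,0,0]],
  [38,[0,0,0],[0,0,0]],
], grip_force=30)

```text
time_s: 38.75
eef_pos: [468.6, -246.5, 17.9]
ee_rot: [0.0, 0.991, -0.137, 0.0]
force: [-2.0, 2.2, 5.5]
grip_width: 0.528
```

```bash
python3 d.py 523.2 290 40 -105.75
```

```text
t 38.75 pos [ 468.6 -246.5   17.9] psi -105.75 tilt [ 2.e-04 -2.e-04 -1.e+00] F [-2.   2.2  5.5] w 45.1 q [-0.71  0.59  1.7   0.    0.85  1.14]
-> after turn az units -0.0 tool dx,dy,dz -93.0 -531.1 -22.1
```

carry_out([
  [38,[0,0,-4],[0,0,0]],
  [38,[0,0,-10],[0,0,0]],
  [38,[0,0,-20],[0,0,0]],
  [38,[0,0,-28],[0,0,0]],
  [38,[0,0,-28],[0,0,0]],
  [38,[-1,-8,-20],[0,0,0]],
  [38,[-3,-16,-10],[0,0,0]],
  [38,[-4,-25,0],[0,0,0]],
  [38,[-5,-30,0],[0,0,0]],
  [38,[-6,-35,0],[0,0,0]],
  [38,[-6,-35,0],[0,0,0]],
  [38,[-6,-35,0],[0,0,0]],
  [38,[-6,-35,0],[0,0,0]],
  [38,[-6,-35,0],[0,0,0]],
  [38,[-6,-35,0],[0,0,0]],
  [38,[-6,-35,0],[0,0,0]],
  [38,[-6,-35,0],[0,0,0]],
  [38,[-6,-35,0],[0,0,0]],
  [38,[-6,-35,0],[0,0,0]],
  [38,[-6,-30,0],[0,0,0]],
])

```text
time_s: 40.42
eef_pos: [517.0, 219.0, 138.3]
ee_rot: [-0.0, 0.991, -0.137, 0.0]
force: [0.1, 0.1, 0.0]
grip_width: 0.522
```

carry_out([
  [38,[-5,-25,0],[0,0,0]],
  [38,[-4,-21,0],[0,0,0]],
  [38,[-3,-15,0],[0,0,0]],
  [38,[-1,-8,0],[0,0,0]],
  [38,[0,-3,10],[0,0,0]],
  [38,[0,0,20],[0,0,0]],
  [38,[0,0,25],[0,0,0]],
  [38,[0,0,20],[0,0,0]],
  [38,[0,0,10],[0,0,0]],
  [38,[0,0,0],[0,0,0]],
  [38,[0,0,0],[0,0,0]],
])

```text
time_s: 41.33
eef_pos: [524.5, 289.1, 52.8]
ee_rot: [0.0, 0.991, -0.137, 0.0]
force: [0.2, -0.2, -0.1]
grip_width: 0.529
```

```bash
python3 d.py 523.2 290 9 -105.75;python3 - <<'E'
from rig import ctrl
import cv2,pickle,numpy as np
for n,b in(("scene",(70,200,280,410)),):
    c=ctrl.capture(n);y0,y1,x0,x1=b
    cv2.imwrite(f"pics/p14{n}.png",cv2.resize(c["color"][y0:y1,x0:x1],None,fx=4,fy=4,interpolation=cv2.INTER_CUBIC))
E
```

```text
t 41.33 pos [524.5 289.1  52.8] psi -105.79 tilt [ 1.e-04 -0.e+00 -1.e+00] F [ 0.2 -0.2 -0.1] w 45.2 q [ 0.31  0.66  1.46 -0.    1.02  2.15]
-> after turn az units -0.01 tool dx,dy,dz -1.4 -0.5 43.8
```

View pics/p14scene.png

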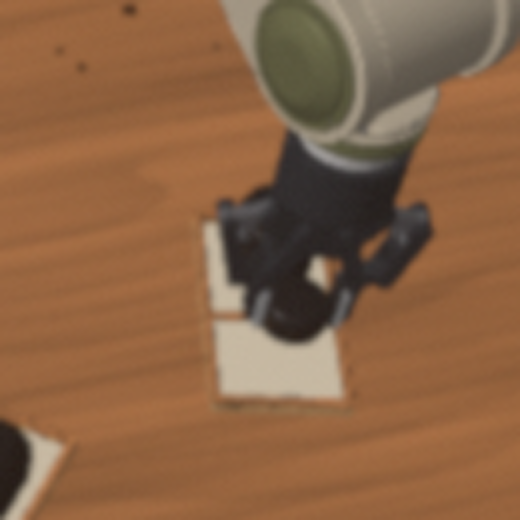

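carry_out([
  [38,[0,-0.5,10],[0,0,0]],
  [38,[0,0,13],[0,0,0]],
  [38,[0,0,8],[0,0,0]],
  [38,[0,0,5],[0,0,0]],
  [38,[0,0,3],[0,0,0]],
  [38,[0,0,1.5],[0,0,0]],
  [38,[0,0,0],[0,0,0]],
  [38,[0,0,0],[0,0,0]],
])

```text
time_s: 42.05
eef_pos: [524.5, 290.2, 12.4]
ee_rot: [-0.0, 0.991, -0.137, 0.0]
force: [0.0, -0.3, -0.6]
grip_width: 0.523
```

```bash
python3 d.py 523.2 290 9 -105.75
```

```text
t 42.05 pos [524.5 290.2  12.4] psi -105.76 tilt [ 7.e-04  2.e-04 -1.e+00] F [ 0.  -0.3 -0.6] w 44.7 q [0.31 0.72 1.48 0.   0.94 2.16]
-> after turn az units -0.0 tool dx,dy,dz -1.2 0.5 3.4
```

carry_out([
  [38,[0,0,0.8],[0,0,0]],
  [38,[0,0,0.8],[0,0,0]],
  [38,[0,0,0.6],[0,0,0]],
  [38,[0,0,0],[0,0,0]],
])

```text
time_s: 42.38
eef_pos: [524.3, 290.1, 9.9]
ee_rot: [-0.0, 0.991, -0.137, 0.0]
force: [0.1, -0.2, 1.4]
grip_width: 0.529
```

```bash
python3 d.py
```

```text
t 42.38 pos [524.3 290.1   9.9] psi -105.76 tilt [ 2.e-04  1.e-04 -1.e+00] F [ 0.1 -0.2  1.4] w 45.2 q [ 0.31  0.72  1.48 -0.    0.94  2.16]
```

carry_out([
  [38,[0,0,0.4],[0,0,0]],
  [38,[0,0,0.4],[0,0,0]],
  [38,[0,0,0],[0,0,0]],
])

```text
time_s: 42.63
eef_pos: [524.4, 290.1, 9.9]
ee_rot: [-0.0, 0.991, -0.137, 0.0]
force: [-4.5, -1.9, 9.0]
grip_width: 0.528
```

```bash
python3 d.py
```

```text
t 42.63 pos [524.4 290.1   9.9] psi -105.76 tilt [ 3.e-04  0.e+00 -1.e+00] F [-4.5 -1.9  9. ] w 45.1 q [ 0.31  0.72  1.48 -0.    0.94  2.16]
```

carry_out([
  [47,[0,0,0],[0,0,0]],
  [50,[0,0,0],[0,0,0]],
  [55,[0,0,0],[0,0,0]],
  [55,[0,0,0],[0,0,0]],
  [55,[0,0,-3],[0,0,0]],
  [55,[0,0,-6],[0,0,0]],
  [55,[0,0,-12],[0,0,0]],
  [55,[0,0,-20],[0,0,0]],
  [55,[0,0,-30],[0,0,0]],
  [55,[0,0,-35],[0,0,0]],
  [55,[0,0,-35],[0,0,0]],
  [55,[0,-15,-25],[0,0,0]],
  [55,[-15,-30,-10],[0,0,0]],
  [55,[-20,-35,0],[0,0,0]],
  [55,[-20,-35,0],[0,0,0]],
  [55,[-20,-35,0],[0,0,0]],
  [55,[-20,-25,0],[0,0,0]],
  [55,[-10,-10,0],[0,0,0]],
  [55,[0,0,0],[0,0,0]],
  [55,[0,0,0],[0,0,0]],
])

```text
time_s: 44.3
eef_pos: [473.5, 496.3, 185.6]
ee_rot: [0.0, 0.991, -0.137, 0.0]
force: [0.4, -1.4, 0.2]
grip_width: 0.645
```

```bash
python3 d.py;python3 - <<'E'
from rig import ctrl
import cv2,pickle,numpy as np
for n,b in(("scene",(90,250,150,400)),("top",(90,290,90,300))):
    c=ctrl.capture(n);pickle.dump(c,open(n+"9.pkl","wb"));y0,y1,x0,x1=b
    cv2.imwrite(f"pics/p15{n}.png",cv2.resize(c["color"][y0:y1,x0:x1],None,fx=3,fy=3,interpolation=cv2.INTER_CUBIC))
    cv2.imwrite(f"pics/p16{n}.png",c["color"])
E
```

```text
t 44.3 pos [473.5 496.3 185.6] psi -105.72 tilt [ 5.e-04 -1.e-04 -1.e+00] F [ 0.4 -1.4  0.2] w 55.1 q [ 0.64  0.71  0.99 -0.    1.44  2.48]
```

View pics/p15scene.png

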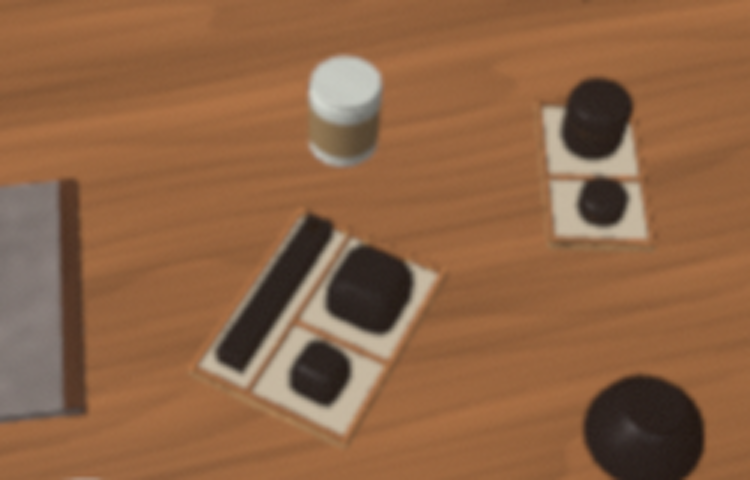

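View pics/p15top.png

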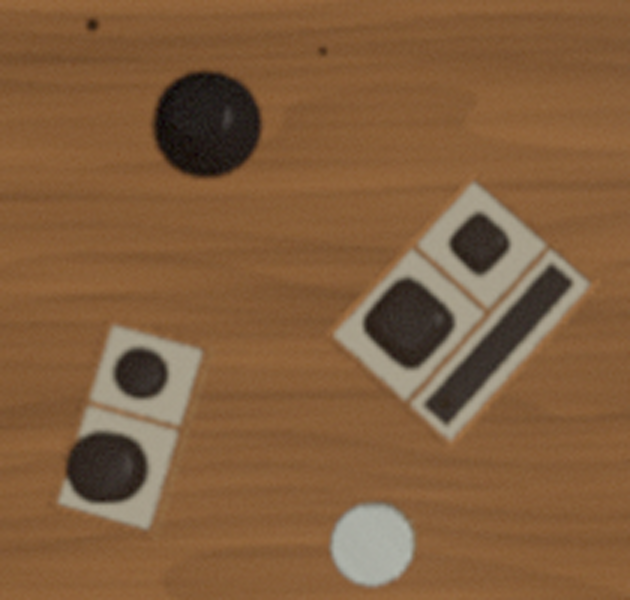

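View pics/p16top.png

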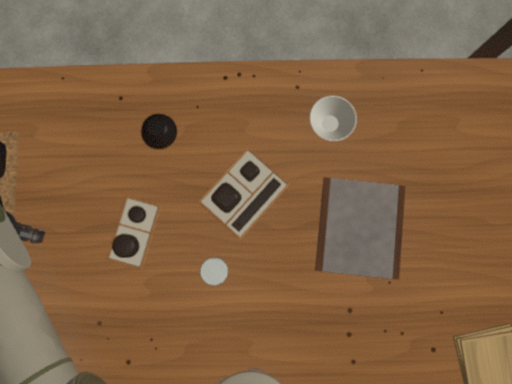

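```bash
python3 - <<'E'
from m import *
import m
nm=dict(cc=(545.5,-28.5),lb=(565,53),sb=(635.5,-12),tc=(441,313.6),ic=(524.4,290))
for n in("top9","scene9"):
    c=load(n+".pkl");P=cloud(c)
    for k,xy in nm.items():
        r=silh(c,k,xy,z0=6)
        if r is None: print(n,k,None);continue
        mm,kk=r;z=6+NOM[k][1]/2;vs,us=np.nonzero(mm);Q=plane(c,np.c_[us,vs],z)[:,:2].mean(0)
        tr,yaw=((577.3,5.5),-43) if k in("cc","lb","sb") else ((477.6,303.3),-16.3)
        t=np.radians(yaw);d=Q-tr;loc=[d[0]*np.cos(t)+d[1]*np.sin(t),-d[0]*np.sin(t)+d[1]*np.cos(t)]
        e=cv2.erode(mm,np.ones((5,5)));zz=P[e>0][:,2]
        rc=cv2.minAreaRect(plane(c,kk,z)[:,:2].astype(np.float32))
        print(n,k,Q.round(1),"tray frame",np.round(loc,1),"ztop~",np.nanpercentile(zz,[50,85]).round(1),"yaw",round(rc[2],1))
a,b=load("top0.pkl"),load("top9.pkl")
d=cv2.absdiff(a["color"],b["color"]).max(2)
for k,xy,h in(("tin",(374.5,80),82),("rb",(742,225),55),("pb",(775,-244),30)):
    u,v=project(a,[[*xy,h]])[0].astype(int);print(k,d[v-26:v+27,u-26:u+27].max(),np.percentile(d[v-26:v+27,u-26:u+27],99))
E
```

```text
top9 cc [546.5 -27.8] tray frame [  0.2 -45.3] ztop~ [30.8 33. ] yaw 47.5
top9 lb [564.   53.4] tray frame [-42.4  25.9] ztop~ [49.1 51.3] yaw 44.3
top9 sb [634.4 -10.7] tray frame [52.8 27.1] ztop~ [42.  44.5] yaw 43.6
top9 tc [441.4 316.3] tray frame [-38.4   2.3] ztop~ [70.4 72.3] yaw 0.7
top9 ic [524.4 290.7] tray frame [48.5  1.1] ztop~ [35.1 37.4] yaw 70.9
scene9 cc [545.8 -27.3] tray frame [ -0.6 -45.4] ztop~ [29.9 31.3] yaw 47.1
scene9 lb [569.4  52.4] tray frame [-37.7  28.9] ztop~ [45.1 48.4] yaw 47.2
scene9 sb [638.1 -10.5] tray frame [55.4 29.7] ztop~ [37.6 40.8] yaw 45.5
scene9 tc [440.2 315.3] tray frame [-39.3   1. ] ztop~ [64.7 69.4] yaw 52.3
scene9 ic [524.5 291. ] tray frame [48.5  1.4] ztop~ [32.9 35.2] yaw 67.2
tin 11 8.0
rb 23 14.0
pb 10 7.0
```

All pieces are seated on the floors at the expected heights, central in their compartments, and the bystanders haven't moved.

```bash
python3 -c "
from rig import ctrl
print(ctrl.finish_job())"
```

```text
the job is handed in; nothing more can be done
None
```

Both orders are made up and the job is handed in, at about 44 s of the 112 s allowed. I worked in the order asked. Each piece was lowered slowly until the wrist felt light contact (6–9 N), then released with a small opening.

| Piece | Compartment | Distance from compartment centre | Top height (expected) |
|---|---|---|---|
| Chopstick case | Long, table set | about 1 mm | 30–31 mm (30) |
| Large bowl | Larger, table set | 1–5 mm | 45–51 mm (48) |
| Small bowl | Smaller, table set | 2–3 mm | 38–44 mm (40) |
| Tea caddy | Larger, tea set | 2–3 mm | 65–72 mm (70) |
| Incense case | Smaller, tea set | 1–2 mm | 33–37 mm (34) |

- **Final checks:** these come from pictures taken by both cameras after the arm drew back. Every piece was the right way up and clear of rims and partitions. The tin, round bowl and porcelain bowl looked unchanged in the top view.
- **Disagreements:** the two cameras differed by up to 5 mm on the large bowl and 4 mm on the small bowl. I put that down to the domed tops; the compartment slack is wider than that.
- **Tea tray position:** before placing the caddy I re-measured this tray and found it about 2 mm off my first estimate, so I corrected both tea-set placements.
- **Regrip:** my first grip on the large bowl was about 4 mm too high, so I opened and regripped it lower before lifting.

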